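# True up a jig corner with a square

## Robot

A 6-joint arm with a two-finger parallel gripper is mounted at the origin on a cart in front of the work surface, level with it; the furniture and walls round the work are solid. World frame = base frame: x ahead of the robot, y to its left, z up, the work surface at z = 0. Lengths are in m, angles in rad, forces in N, time in s.
With the tool pointing down it reaches from about 0.375 to 0.975 m from the base axis. Payload 3.8 kg.
Tool frame: the origin (TCP) lies between the finger pads; the fingertips stand 22 mm ahead of it and the grasp point (between the pads) lies 3 mm ahead of it (bot.finger_overhang is the distance from the TCP to the fingertips, in m); x points along the fingers, y is the direction in which the jaws open and shut, and the axes are right-handed (so a half turn about x gives the same grasp; the last joint's range is limited). The gripper opens to 85 mm and grips with 20 to 120 N. Pads are 22 mm wide; open, the fingers measure 114 mm over their backs; the gripper's body (76 mm by 85 mm) begins 54 mm behind the grasp point. The pads swing forward as they close: fully open they stand 13 mm farther back than shut.
Start: joints at [-1.207, 0.264, 1.604, -0, 1.274, -0.037], TCP at [0.263, -0.622, 0.219] pointing down, gripper open.
Joint ranges: [-2.63, 2.63], [-0.94, 2.18], [0.31, 2.57], [-1.31, 4.45], [0, 2.66], [-2.55, 2.55]. Speed limits (rad/s): [2.57, 2.57, 3.14, 3.14, 3.14, 3.14].

## Interface

Orientations are given as a rotation vector (axis times angle).
In Python, from workcell import bot gives the robot as it stands. The module is installed in compiled form; this text tells all that it offers.
- The arm moves only by the tool arm_command, never from a script. Its argument "series" is a list that holds one entry, the list of rows, each a list of 7 numbers: the turn, a rotation vector about the tool's x, y, z in rad, then the shift along the tool's x, y, z in cm, then the opening, from 0 (shut) to 1 (fully open). In form: [[[rx, ry, rz, x, y, z, grip], ...]]. A call has 1 to 10 rows; each row shifts and turns the pose as measured when the row begins, along the tool's axes as they then stand; what a row does not reach is not made up. A row lasts 1/10 s, in which the tool goes at most 50 mm and 8.59 degrees, less where a joint would pass 70% of its speed; a pose out of reach is approached as far as the arm can. A call is refused whole if a number of a shift passes 5 or a number of a turn 0.15, either way. A call with a gripper value outside its range is refused whole. The fingers move at their own pace and stop on an object; "newtons" is the grip in N (left out, the last holds). Time passes only in rows, so rows that do not move let the fingers close. It gives the time, the measured TCP pose, the force and the opening at its end, in the units of the state.
- bot.read_state(): the state, without advancing time (a new reading comes with each control period).
- bot.read_camera(name): name is "side" or "top" or "wrist"; returns (picture, depth): 480x640x3 uint8, blue, green, red; 480x640 float32, m along the optical axis (not along the pixel's ray), 0 where there is no reading.
- bot.camera_info(name): a dict with "K" (3x3 intrinsics, pixels), "extrinsics" (4x4, takes a point from camera to world coordinates). Camera axes: x right, y down, z forward; pixel columns grow to the right and rows downward; lengths in m; the calibration is good to about 2 mm. A picture is of the moment at which its call begins: read the wrist's pose just before it. camera_info takes no time and is no camera call; for the wrist camera it gives the pose at the moment of the call.
- bot.finish_job(): hands the job in, once; it reports no verdict.
The state is a dict: "time": time; "q": joint angles; "joint_vel": joint speeds; "joint_torque": joint torques, N m; "tool_pos": TCP position; "tcp_rot": TCP orientation; "wrist_force": force on the tool from outside, world axes, zero at the start; "torque": the same for the moment, N m; "width": opening from 0.0 (shut) to 1.0 (fully open).
Only numpy, scipy, OpenCV 4.12 (cv2) and the standard library are available. Lean on these libraries where they do the work, as an engineer would, in place of code of your own. Each camera call takes 0.05 s, during which the arm holds its last target.

## Task

The pivoting side panel of the corner jig leans inward. Take the steel square by its upright handle, lay it flat on the jig's plate and slide it into the corner until its two outer edges sit flush, without gaps, against both the fence and the panel, so that the square (nothing else) swings the panel out to a true right angle. Keep it pressed there against both faces for about a second, firmly but gently, and then lay the square back flat in the middle of its pad, leaving the panel true and the other things on the desk where they are.

Things in the scene. Friction and masses are not known exactly. Their poses are not given: they have to be found in the camera images.
- square_grip (a point): Centre of the grip of the steel square's black upright handle (16 mm thick, 34 mm long, top 60 mm above the square's underside), 38 mm above the underside. z up. The handle's long direction runs to the heel of the L (along x = 1, y = -1 of these axes); its 16 mm thickness lies along x = 1, y = 1. The handle may be gripped down to 15 mm above the underside.
- square: Steel square, an L lying flat (about 240 g): legs 90 mm long outside, 22 mm wide, 14 mm thick, and a diagonal brace with the handle. Origin on the underside below the handle. Outer edges: the plane x = +45 mm (y -45 to +45) and the plane y = -45 mm (x -45 to +45). Centre of mass about 20 mm from the origin toward the heel.
- square_heel (a point): The heel: the square's outer corner, at x = +45, y = -45 mm of the square, on its underside. Same axes.
- square_tip (a point): The far end of the square's panel-side outer edge, at x = -45, y = -45 mm of the square, on its underside. Same axes. When seated, this edge, from heel to tip, lies along the panel's face.
- jig: Corner jig: a fixed plate 145 mm square and 8 mm thick (x -65 to +80, y -80 to +65 mm). Origin on its underside, under where the handle comes when the square is seated with the fence at its middle setting; the seated square has the jig's axes. Both upright faces of the corner are rigid: 5 to 12 N presses the square well against each, over 20 N would mark them. Friction there about 0.3.
- fence_middle (a point): Fence at its middle setting, foot of its inner face: x = +45, y = 0, z = 8 mm of the jig, jig axes. The fence is a fixed bar along y (-40 to +56 mm), 14 mm thick, 30 mm high; its face looks to -x. It was clamped by hand in slots: the real face is parallel, but up to 9 mm to either side in x. That offset is not measured; it must be felt.
- corner (a point): Corner of the jig at the plate's top with the fence at its middle setting: x = +45, y = -45, z = 8 mm of the jig, jig axes. The seated heel comes here, up to 9 mm off along x as the fence stands. When true, the panel's inner face is the plane through here that looks to +y, 110 mm long (x -61 to +49 mm of the jig), 30 mm high.
- panel (a joint): Angle (rad) of the jig's pivoting side panel, an aluminium bar 12 mm thick: 0 = true (square to the fence), positive = leaning inward, free end toward jig +y. Vertical pivot at x = +51, y = -51 mm of the jig. Starts 0.07 to 0.15, is held by friction only (1.5 to 2 N at the free end), stays where it is left and can be pushed past true, to -0.12.
- pad: Cork rest pad, 120 mm square, 4 mm thick, fixed, origin at the centre of its underside; the square starts on it. To the left of the work stands a microscope (around world x = 0.43, y = 0.04 m, up to about 0.45 m high); keep the arm clear of it.
- beaker_mid (a point): Bystander: centre of a clear empty beaker, 66 mm wide, 83 mm high.
- vial_mid (a point): Bystander: centre of a small amber vial, 32 mm wide, 90 mm high.
- jar_mid (a point): Bystander: centre of a small white jar with cream lid, 30 mm wide, 36 mm high.
- pen_mid (a point): Bystander: middle of a blue pen lying down, 142 mm long.
Things that resemble listed ones, but are neither listed nor needed, are in the scene too. There is more than one size of the pad; the job needs the largest.

How it is judged:
On the way, in this order (a step that is already met when the one before it is completed fails the run):
1. the square is lifted off its pad (z of square in the frame of pad above 0.02 m), for 0.1 s.
2. the square lies flat in the jig, flush (2 mm) with the true panel face, pressed with over 2 N on fence and panel at once, the panel within 0.025 rad of true, for 0.5 s (contact force between square and fence_c0 above 2 N and contact force between square and panel_c0 above 2 N and angle between the x axis of square and the x axis of jig, either way round below 0.06 rad and y of square_tip in the frame of jig between -0.047 and -0.043 m and y of square_heel in the frame of jig between -0.047 and -0.043 m and value of joint panel between -0.025 and 0.025 rad and z of square in the frame of jig below 0.014 m and angle between square's own z axis and vertical below 0.06 rad), for 0.5 s.
At the end, for the whole second after the job is handed in: The panel stands within 0.025 rad of true; the square lies flat and at rest on its pad, its handle within 30 mm of the pad's centre (value of joint panel between -0.025 and 0.025 rad and horizontal distance between square and pad below 0.03 m and z of square in the frame of pad below 0.0065 m and angle between square's own z axis and vertical below 0.05 rad and linear speed of square below 0.02 m/s); the robot touches nothing.
It fails at once if the square presses the fence or the panel with more than 20 N (contact force between square and fence_c0 above 20 N or contact force between square and panel_c0 above 20 N).
It fails at once if the robot itself pushes the panel (contact force between any of the fingers, the arm and panel_c0 above 2 N).
It fails at once if the beaker, vial, jar or pen is moved more than 20 mm (distance of any of beaker_mid, vial_mid, jar_mid, pen_mid from where it was at the start of the episode above 0.02 m).
It also fails if it takes over 72 s, if anything falls off the work surface, if the arm or the gripper's body presses on something with over 40 N, if the wrist force passes 120 N, or if a joint passes its speed limit or range.

## Working session

There is one attempt and no reset: what is moved stays moved. The work goes in short steps, Python scripts to look and compute and a tool call to move; the robot and the scene stay as the last step left them, time stands still between calls to the robot, and variables do not carry over. Pictures are saved under pics/ and viewed, and the job is handed in when it is done.

Besides the shell and the picture viewer there is one more tool, called as name(argument=value, ...) on one line, values as JSON. arm_command: Moves the arm, as the interface text tells. Its arguments: {"type":"object","properties":{"series":{"type":"array"},"newtons":{"type":"number"}},"required":["series"]}

```bash
mkdir -p pics; python3 - <<'E'
from workcell import bot
import cv2,numpy as np
np.set_printoptions(precision=4,suppress=True)
s=bot.read_state();print({k:np.round(v,4) for k,v in s.items()}, bot.finger_overhang)
for n in ["top","side","wrist"]:
    i=bot.camera_info(n);p,d=bot.read_camera(n)
    cv2.imwrite(f"pics/{n}0.png",p);np.savez(f"{n}0.npz",p=p,d=d,K=i["K"],E=i["extrinsics"])
    print(n,i["K"],i["extrinsics"])
E
```

```text
{'time': np.float64(0.0), 'q': array([-1.2069,  0.2648,  1.6054,  0.    ,  1.2737, -0.0369]), 'joint_vel': array([ 0.0002, -0.0011,  0.    ,  0.0026, -0.0007, -0.001 ]), 'joint_torque': array([  0.0002, -51.5105, -36.7318,   0.0003,   0.0129,   0.    ]), 'tool_pos': array([ 0.2631, -0.6208,  0.2175]), 'tcp_rot': array([ 2.0017,  0.4089, -2.0024]), 'wrist_force': array([-0.5934, -0.1751,  0.0963]), 'torque': array([-0.0124,  0.0595, -0.001 ]), 'width': np.float64(0.9964)} 0.022
top [[440.2456   0.     315.1643]
 [  0.     440.2456 236.6078]
 [  0.       0.       1.    ]] [[ 0.0231 -0.9906  0.135   0.3638]
 [-0.9997 -0.0229  0.0028 -0.337 ]
 [ 0.0003 -0.135  -0.9908  0.8961]
 [ 0.      0.      0.      1.    ]]
side [[546.8797   0.     323.7556]
 [  0.     546.8797 243.5902]
 [  0.       0.       1.    ]] [[ 0.9862 -0.0845  0.1423  0.3504]
 [-0.1629 -0.345   0.9244 -1.1999]
 [-0.029  -0.9348 -0.354   0.4092]
 [ 0.      0.      0.      1.    ]]
wrist [[428.4644   0.     314.1918]
 [  0.     428.4644 245.0052]
 [  0.       0.       1.    ]] [[ 0.3908 -0.8852 -0.2524  0.3264]
 [-0.9205 -0.3767 -0.1043 -0.5934]
 [-0.0027  0.2731 -0.962   0.3728]
 [ 0.      0.      0.      1.    ]]
```

View pics/top0.png

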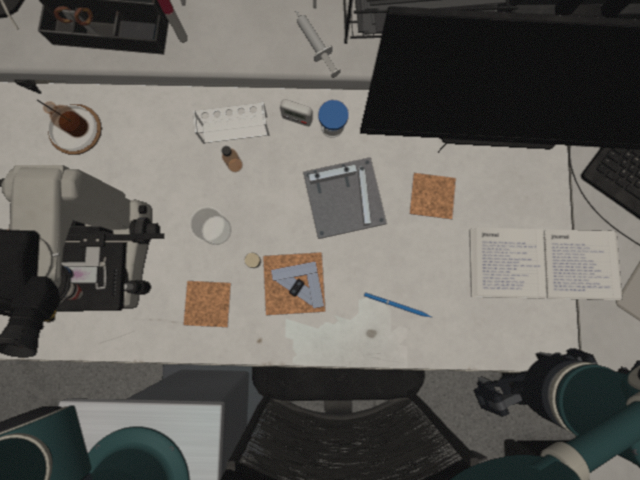

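View pics/side0.png

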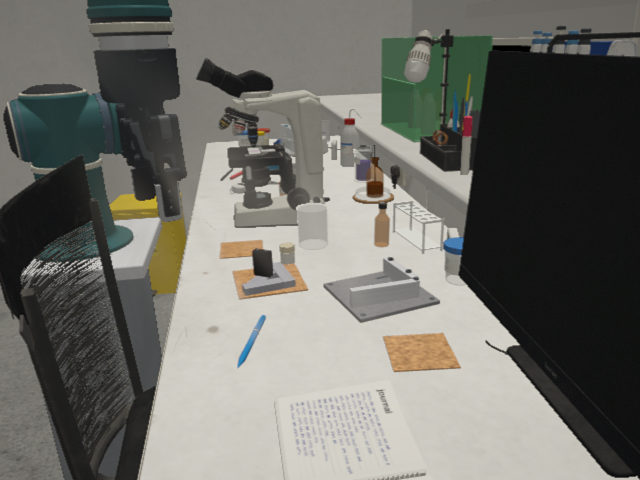

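View pics/wrist0.png

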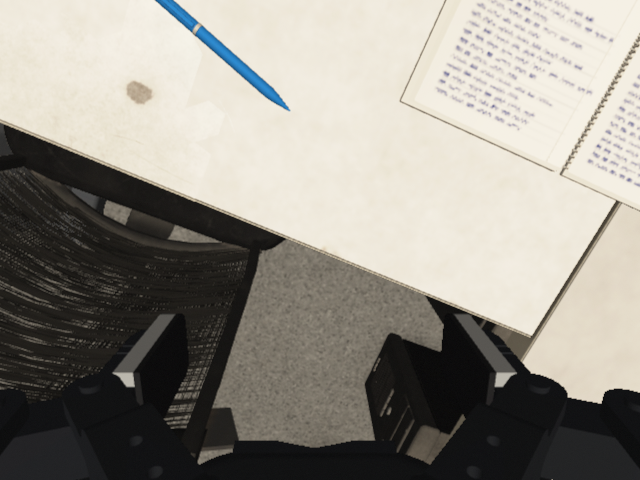

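```bash
python3 - <<'E'
import cv2
p=cv2.imread("pics/top0.png")
cv2.imwrite("pics/top0a.png",cv2.resize(p[150:250,290:400],None,fx=6,fy=6,interpolation=cv2.INTER_CUBIC))
cv2.imwrite("pics/top0b.png",cv2.resize(p[240:325,240:340],None,fx=7,fy=7,interpolation=cv2.INTER_CUBIC))
E
```

```text
(no output)
```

View pics/top0a.png

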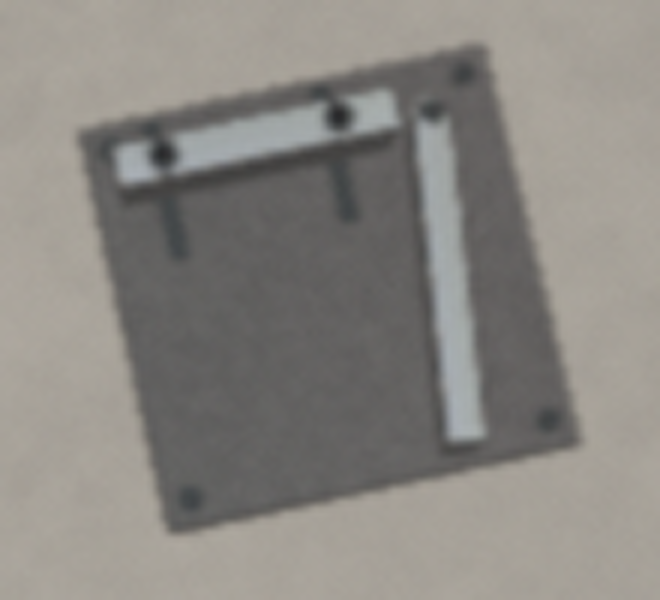

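View pics/top0b.png

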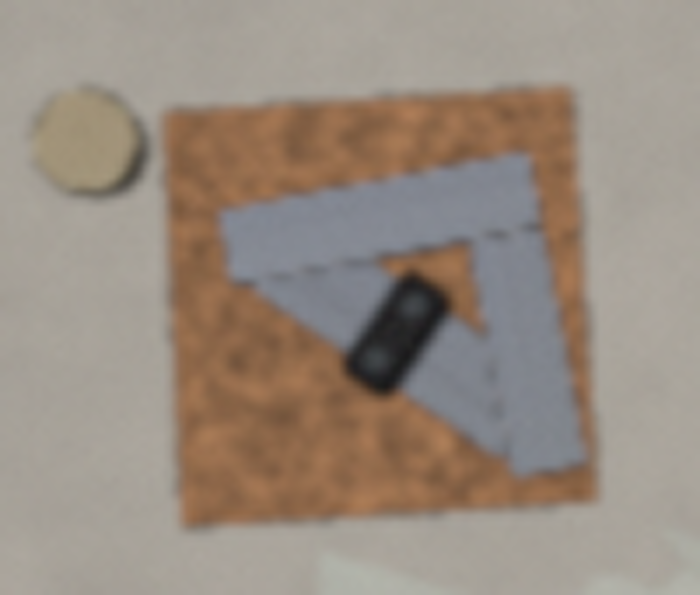

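```bash
cat > h.py <<'E'
import numpy as np,cv2
from scipy.spatial.transform import Rotation as R
np.set_printoptions(precision=4,suppress=True)
def cast(K,E,uv,z):
    uv=np.atleast_2d(np.asarray(uv,float)); r=np.c_[uv,np.ones(len(uv))]@np.linalg.inv(K).T@E[:3,:3].T
    o=E[:3,3]; t=(z-o[2])/r[:,2]; return o+r*t[:,None]
def proj(K,E,P):
    P=np.atleast_2d(P); c=(P-E[:3,3])@E[:3,:3]; u=c@K.T; return u[:,:2]/u[:,2:]
def fit(model,w):
    "2D rigid fit: returns angle, origin"
    m=np.asarray(model,float);w=np.asarray(w)[:,:2];mc=m.mean(0);wc=w.mean(0)
    A=(m-mc);B=(w-wc);th=np.arctan2((A[:,0]*B[:,1]-A[:,1]*B[:,0]).sum(),(A*B).sum())
    c,s=np.cos(th),np.sin(th);Q=np.array([[c,-s],[s,c]]);t=wc-Q@mc
    return th,t,np.abs(m@Q.T+t-w).max()
E
python3 - <<'E'
from h import *
d=np.load("top0.npz");K,E=d["K"],d["E"]
za=lambda l:[(290+(x+.5)/6-.5,150+(y+.5)/6-.5) for x,y in l]
zb=lambda l:[(240+(x+.5)/7-.5,240+(y+.5)/7-.5) for x,y in l]
# jig corners: TL=(+80,+65) TR=(+80,-80) BR=(-65,-80) BL=(-65,65)
w=cast(K,E,za([(82,130),(487,45),(580,443),(170,532)]),.008);print(w)
print("jig",fit([(.08,.065),(.08,-.08),(-.065,-.08),(-.065,.065)],w))
w=cast(K,E,zb([(219,211),(530,153),(587,462)]),.018)
print("sq",fit([(.045,.045),(.045,-.045),(-.045,-.045)],w))
w=cast(K,E,zb([(165,110),(573,88),(598,498),(183,526)]),.004)
print("pad",fit([(.06,.06),(.06,-.06),(-.06,-.06),(-.06,.06)],w))
w=cast(K,E,zb([(398,333)]),.064);print("handle top",w)
w=cast(K,E,zb([(90,143)]),.036);print("jar",w)
for n,l in dict(fence=[(120,187),(400,130)],panel=[(415,115),(445,440),(485,438)]).items():
    print(n,cast(K,E,za(l),.038))
s=d["d"];print("monitor depth",s[70,450],s[130,400])
print(cast(K,E,[(362,130),(640,145)],.1), cast(K,E,[(345,283),(410,300),(430,316)],.005))
E
```

```text
[[ 0.6212 -0.3066  0.008 ]
 [ 0.655  -0.4466  0.008 ]
 [ 0.5154 -0.4792  0.008 ]
 [ 0.4815 -0.3402  0.008 ]]
jig (np.float64(0.23491706955471475), array([ 0.5592, -0.3876]), np.float64(0.0013636856127402508))
sq (np.float64(0.21053038029689738), array([ 0.3805, -0.301 ]), np.float64(0.0007668060368063445))
pad (np.float64(0.08263110110180427), array([ 0.3901, -0.2937]), np.float64(0.0010944057556254716))
handle top [[ 0.3806 -0.3017  0.064 ]]
jar [[ 0.4319 -0.2129  0.036 ]]
fence [[ 0.5933 -0.3208  0.038 ]
 [ 0.615  -0.414   0.038 ]]
panel [[ 0.6203 -0.419   0.038 ]
 [ 0.5102 -0.4299  0.038 ]
 [ 0.5112 -0.4431  0.038 ]]
monitor depth 0.66642 0.87181884
[[ 0.6773 -0.4185  0.1   ]
 [ 0.66   -0.9409  0.1   ]] [[ 0.3923 -0.3967  0.005 ]
 [ 0.3614 -0.5274  0.005 ]
 [ 0.3308 -0.5671  0.005 ]]
```

```bash
python3 - <<'E'
from h import *
d=np.load("top0.npz");K,E=d["K"],d["E"];D=d["d"]
for u,v in [(450,70),(400,130),(380,20),(500,140),(630,140),(370,125)]:
    r=np.linalg.inv(K)@[u,v,1]*D[v,u];print(u,v,E[:3,:3]@r+E[:3,3])
r=R.from_rotvec([2.0017,.4089,-2.0024]).as_matrix();print(r)
w=np.load("wrist0.npz");print("cam in tool",r.T@w["E"][:3,:3], r.T@(w["E"][:3,3]-[.2631,-.6208,.2175]))
E
```

```text
450 70 [ 0.7083 -0.5334  0.2699]
400 130 [ 0.6945 -0.4977  0.0608]
380 20 [ 0.844  -0.4392  0.1868]
500 140 [ 0.6853 -0.7028  0.0426]
630 140 [ 0.6795 -0.9423  0.0735]
370 125 [ 0.6972 -0.4364  0.0762]
[[-0.0008  0.3902 -0.9207]
 [ 0.0021 -0.9207 -0.3902]
 [-1.     -0.0022 -0.0001]]
cam in tool [[ 0.0005 -0.2732  0.962 ]
 [ 1.      0.0008 -0.0003]
 [-0.0007  0.962   0.2732]] [-0.1553 -0.0009 -0.069 ]
```

arm_command(series=[[[0, 0, 0, 0, 1.6, -3.7, 1], [0, 0, 0, 0, 1.6, -3.7, 1], [0, 0, 0, 0, 1.6, -3.7, 1], [0, 0, 0, 0, -3.7, -1.6, 1], [0, 0, 0, 0, -3.7, -1.6, 1], [-0.15, 0, 0, 0, -3.7, -1.6, 1], [-0.15, 0, 0, 0, 0, 0, 1], [-0.15, 0, 0, 0, 0, 0, 1], [-0.15, 0, 0, 0, 0, 0, 1], [-0.15, 0, 0, 0, 0, 0, 1]]])

```text
time: 1.15
tool_pos: [0.3875, -0.4925, 0.2043]
tcp_rot: [1.518, 1.003, -1.517]
wrist_force: [0.4, -0.2, -0.8]
width: 0.998
```

```bash
cat >> h.py <<'E'
def plan(s,target,yaw_y):
    "tool-frame shift (cm) and x turn to reach target with tool y at world angle yaw_y"
    r=R.from_rotvec(s["tcp_rot"]).as_matrix()
    d=r.T@(np.asarray(target)-s["tool_pos"])*100
    a=yaw_y; Y=np.array([np.cos(a),np.sin(a),0]);X=np.array([0,0,-1.]);T=np.c_[X,Y,np.cross(X,Y)]
    rv=R.from_matrix(r.T@T).as_rotvec()
    print("t",s["time"],"pos",s["tool_pos"],"F",s["wrist_force"],"w",s["width"],"\n shift cm",d,"turn",rv,"yaw_y",np.arctan2(r[1,1],r[0,1]),"\n world->tool rows (x+1cm),(y+1cm):",r.T[:,0],r.T[:,1])
E
python3 - <<'E'
from h import *
from workcell import bot
plan(bot.read_state(),[.45,-.33,.22],.2105+np.pi/4)
E
```

```text
t 1.15 pos [ 0.3875 -0.4925  0.2043] F [ 0.3557 -0.2314 -0.7723] w 0.9981218842900539 
 shift cm [ -1.342   -0.9649 -17.4044] turn [-1.4167 -0.0226  0.0064] yaw_y -0.4207930491301282 
 world->tool rows (x+1cm),(y+1cm): [-0.0116  0.9126 -0.4087] [ 0.0182 -0.4084 -0.9126]
```

arm_command(series=[[[0, 0, 0, -0.3, 0, -4.3, 1], [0, 0, 0, -0.3, 0, -4.3, 1], [0, 0, 0, -0.3, 0, -4.3, 1], [0, 0, 0, -0.3, 0, -4.0, 1], [-0.15, -0.01, 0, 0, 0, 0, 1], [-0.15, -0.01, 0, 0, 0, 0, 1], [-0.15, 0, 0, 0, 0, 0, 1], [-0.15, 0, 0, 0, 0, 0, 1], [-0.15, 0, 0, 0, 0, 0, 1], [-0.15, 0, 0, 0, 0, 0, 1]]])

```text
time: 2.15
tool_pos: [0.4569, -0.3298, 0.2146]
tcp_rot: [0.844, 1.419, -0.857]
wrist_force: [-0.6, -0.1, -0.3]
width: 0.999
```

arm_command(series=[[[-0.15, 0, 0, 0, 0, 0, 1], [-0.15, 0, 0, 0, 0, 0, 1], [-0.15, 0, 0, 0, 0, 0, 1], [-0.07, 0, 0, 0, 0, 0, 1], [0, 0, 0, 0, 0, 0, 1]]])

```text
time: 2.65
tool_pos: [0.4557, -0.3287, 0.2125]
tcp_rot: [0.443, 1.55, -0.445]
wrist_force: [0.3, -0.5, 0.4]
width: 1.0
```

```bash
python3 - <<'E'
from h import *
from workcell import bot
plan(bot.read_state(),[.45,-.33,.22],.2105+np.pi/4)
n="wrist"
i=bot.camera_info(n);p,d=bot.read_camera(n)
cv2.imwrite(f"pics/{n}1.png",p);np.savez(f"{n}1.npz",p=p,d=d,K=i["K"],E=i["extrinsics"])
E
```

```text
t 2.65 pos [ 0.4557 -0.3287  0.2125] F [ 0.3297 -0.4753  0.3669] w 1.000367718916283 
 shift cm [-0.7326 -0.4265 -0.4288] turn [ 0.0098 -0.0232  0.0084] yaw_y 1.0058083689322703 
 world->tool rows (x+1cm),(y+1cm): [-0.024   0.5354  0.8443] [ 0.0054  0.8446 -0.5354]
```

View pics/wrist1.png

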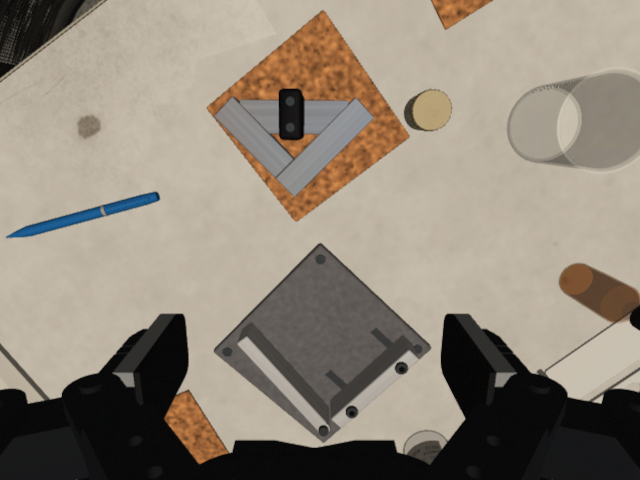

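```bash
python3 - <<'E'
import cv2
p=cv2.imread("pics/wrist1.png")
cv2.imwrite("pics/w1a.png",cv2.resize(p[235:445,205:440],None,fx=2.8,fy=2.8,interpolation=cv2.INTER_CUBIC))
cv2.imwrite("pics/w1b.png",cv2.resize(p[5:225,200:420],None,fx=2.7,fy=2.7,interpolation=cv2.INTER_CUBIC))
E
```

```text
(no output)
```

View pics/w1a.png

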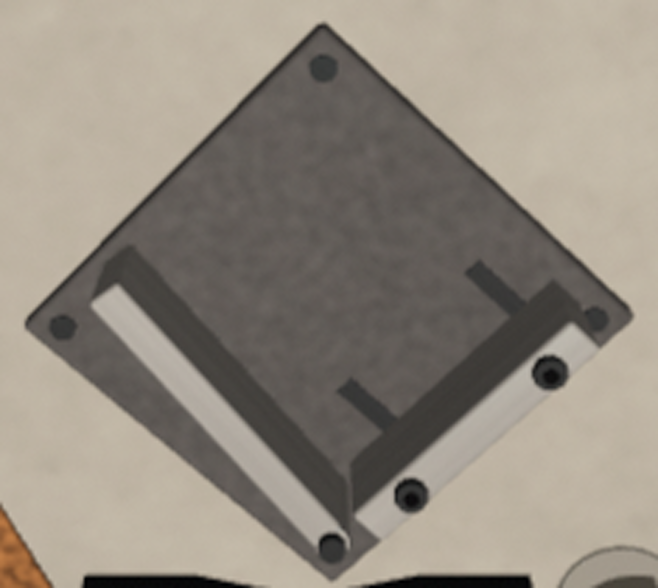

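View pics/w1b.png

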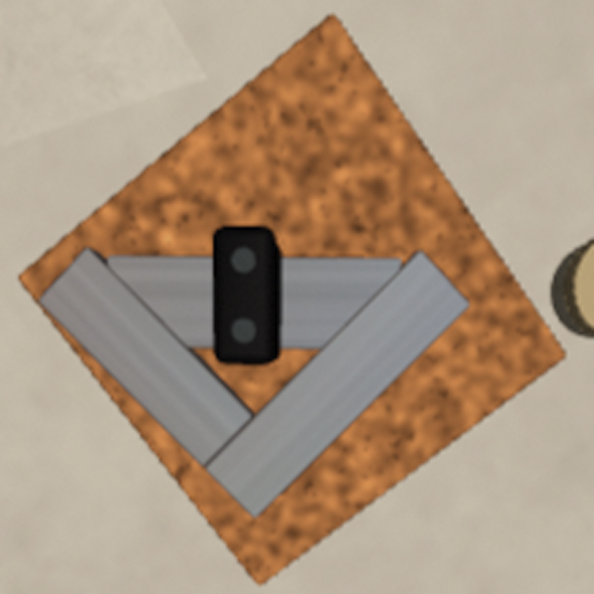

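```bash
python3 - <<'E'
from h import *
d=np.load("wrist1.npz");K,E=d["K"],d["E"]
z=lambda l,ox,oy,f:[(ox+(x+.5)/f-.5,oy+(y+.5)/f-.5) for x,y in l]
za=lambda l:z(l,205,235,2.8)
zb=lambda l:z(l,200,5,2.7)
jf=fit([(-.065,.065),(.08,.065),(.08,-.08),(-.065,-.08)],cast(K,E,za([(323,24),(632,315),(332,579),(25,322)]),.008));print("jig",jf)
sf=fit([(.045,-.045),(-.045,-.045),(.045,.045),(-.045,-.023),(.023,.045)],cast(K,E,zb([(256,516),(40,298),(469,302),(90,248),(421,252)]),.018));print("sq",sf)
print("pad",cast(K,E,zb([(335,14),(20,277),(262,585),(565,355)]),.004).mean(0))
print("handle top",cast(K,E,zb([(245,295)]),.064))
c,s=np.cos(jf[0]),np.sin(jf[0]);Q=np.array([[c,-s],[s,c]])
tj=lambda P:(P[:,:2]-jf[1])@Q
print("fence face top (2 pts) foot(2)",tj(cast(K,E,za([(575,323),(354,515)]),.038)),tj(cast(K,E,za([(556,281),(351,462)]),.008)))
print("panel top / foot",tj(cast(K,E,za([(120,285),(345,530)]),.038)),tj(cast(K,E,za([(130,245),(348,477)]),.008)))
E
```

```text
jig (np.float64(0.2390918400729909), array([ 0.5565, -0.3858]), np.float64(0.001647109614724085))
sq (np.float64(0.21141466066783415), array([ 0.3791, -0.3001]), np.float64(0.00127831094800962))
pad [ 0.3883 -0.2924  0.004 ]
handle top [[ 0.3791 -0.3002  0.064 ]]
fence face top (2 pts) foot(2) [[ 0.051   0.0552]
 [ 0.0502 -0.0397]] [[ 0.0517  0.0546]
 [ 0.051  -0.0407]]
panel top / foot [[-0.0568 -0.0319]
 [ 0.052  -0.0457]] [[-0.0574 -0.0335]
 [ 0.0544 -0.0456]]
```

arm_command(series=[[[0, -0.023, 0.008, 0, 0, 0, 1], [0, 0, 0, 2, -0.4, -4, 1], [0, 0, 0, 2, -0.4, -4, 1], [0, 0, 0, 2, 0, 0, 1], [0, 0, 0, 1, 0, 0, 1]]])

```text
time: 3.2
tool_pos: [0.383, -0.292, 0.1416]
tcp_rot: [0.447, 1.515, -0.45]
wrist_force: [0.7, 0.4, 0.4]
width: 0.998
```

```bash
python3 - <<'E'
from h import *
from workcell import bot
plan(bot.read_state(),[.3792,-.3002,.043],.2114+np.pi/4)
E
```

```text
t 3.2 pos [ 0.383  -0.292   0.1416] F [0.6946 0.3601 0.3953] w 0.9980294067516697 
 shift cm [ 9.8584 -0.9021  0.0332] turn [ 0.0004  0.0092 -0.0005] yaw_y 0.9972161721497166 
 world->tool rows (x+1cm),(y+1cm): [0.008  0.5426 0.8399] [-0.0046  0.84   -0.5426]
```

arm_command(series=[[[0, 0.009, 0, 2, -0.9, 0, 1], [0, 0, 0, 3, 0, 0, 1], [0, 0, 0, 0, 0, 0, 1]]])

```text
time: 3.5
tool_pos: [0.3784, -0.3, 0.0903]
tcp_rot: [0.452, 1.521, -0.451]
wrist_force: [-0.9, -0.2, -0.7]
width: 0.999
```

```bash
python3 - <<'E'
from h import *
from workcell import bot
plan(bot.read_state(),[.3792,-.3002,.043],.2114+np.pi/4)
n="wrist"
i=bot.camera_info(n);p,d=bot.read_camera(n)
cv2.imwrite(f"pics/{n}2.png",p)
E
```

```text
t 3.5 pos [ 0.3784 -0.3     0.0903] F [-0.9296 -0.1772 -0.6862] w 0.9987310794301768 
 shift cm [4.7339 0.0234 0.0678] turn [-0.0023  0.0022 -0.0009] yaw_y 0.994469734139704 
 world->tool rows (x+1cm),(y+1cm): [0.0024 0.5449 0.8385] [-0.0004  0.8385 -0.5449]
```

View pics/wrist2.png

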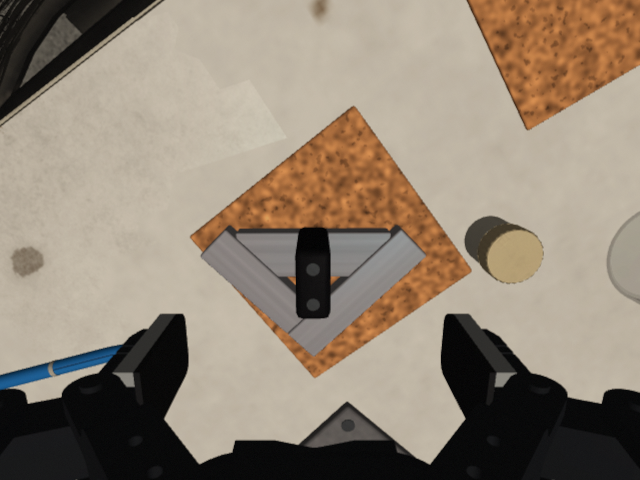

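arm_command(series=[[[0, 0, 0, 2.4, 0, 0, 1], [0, 0, 0, 2.3, 0, 0, 1], [0, 0, 0, 0, 0, 0, 0.5], [0, 0, 0, 0, 0, 0, 0.5]]])

```text
time: 3.95
tool_pos: [0.3869, -0.3069, 0.0528]
tcp_rot: [0.446, 1.504, -0.456]
wrist_force: [0.4, -0.0, 0.3]
width: 0.695
```

```bash
python3 - <<'E'
from h import *
from workcell import bot
plan(bot.read_state(),[.3792,-.3002,.043],.2114+np.pi/4)
E
```

```text
t 3.95 pos [ 0.3869 -0.3069  0.0528] F [ 0.3606 -0.0305  0.3128] w 0.695209439954987 
 shift cm [ 0.9627  0.1375 -1.0314] turn [-0.0031  0.0197  0.0013] yaw_y 0.9936943986566754 
 world->tool rows (x+1cm),(y+1cm): [0.0158 0.5456 0.8379] [-0.0118  0.838  -0.5455]
```

arm_command(series=[[[0, 0.02, 0, 0, 0.1, 1.0, 0.5], [0, 0, 0, 0.5, 0, 0, 0.5], [0, 0, 0, 0, 0, 0, 0.5]]])

```text
time: 4.25
tool_pos: [0.3991, -0.314, 0.0533]
tcp_rot: [0.448, 1.517, -0.455]
wrist_force: [0.5, 0.1, -0.0]
width: 0.498
```

```bash
python3 - <<'E'
from h import *
from workcell import bot
plan(bot.read_state(),[.3792,-.3002,.043],.2114+np.pi/4);print(bot.read_state()["q"])
E
```

```text
t 4.25 pos [ 0.3991 -0.314   0.0533] F [ 0.4578  0.1211 -0.0325] w 0.49840912246019103 
 shift cm [ 1.0138  0.0713 -2.4287] turn [-0.0029  0.007   0.0023] yaw_y 0.9938435944168994 
 world->tool rows (x+1cm),(y+1cm): [0.0046 0.5455 0.8381] [-0.0057  0.8381 -0.5454]
[-0.7147  0.1121  2.1161 -0.0017  0.9062 -1.7075]
```

arm_command(series=[[[0, 0.007, 0, 0, 0.07, -2.4, 0.5], [0, 0, 0, 0, 0, 0, 0.5], [0, 0, 0, 0, 0, 0, 0.5]]])

```text
time: 4.55
tool_pos: [0.3803, -0.3012, 0.0558]
tcp_rot: [0.448, 1.519, -0.455]
wrist_force: [0.4, -0.0, -0.3]
width: 0.499
```

```bash
python3 - <<'E'
from h import *
from workcell import bot
plan(bot.read_state(),[.3792,-.3002,.043],.2114+np.pi/4);print(bot.read_state()["q"])
E
```

```text
t 4.55 pos [ 0.3803 -0.3012  0.0558] F [ 0.3956 -0.0379 -0.2515] w 0.49911073478425483 
 shift cm [ 1.2766  0.0286 -0.1565] turn [-0.0029  0.0052  0.003 ] yaw_y 0.9939260354160593 
 world->tool rows (x+1cm),(y+1cm): [0.0027 0.5454 0.8382] [-0.0053  0.8382 -0.5454]
[-0.7196  0.0682  2.159  -0.0028  0.9088 -1.7118]
```

arm_command(series=[[[0, 0.005, 0, 0.6, 0, -0.1, 0.5], [0, 0, 0, 0.6, 0, -0.1, 0.5], [0, 0, 0, 0, 0, 0, 0.5]]])

```text
time: 4.85
tool_pos: [0.3797, -0.3011, 0.0438]
tcp_rot: [0.449, 1.522, -0.455]
wrist_force: [0.5, 0.2, 0.0]
width: 0.501
```

```bash
python3 - <<'E'
from h import *
from workcell import bot
plan(bot.read_state(),[.3792,-.3002,.043],.2114+np.pi/4)
n="wrist"
p,d=bot.read_camera(n)
cv2.imwrite(f"pics/{n}3.png",p)
E
```

```text
t 4.85 pos [ 0.3797 -0.3011  0.0438] F [0.5241 0.1745 0.0074] w 0.5011296221098616 
 shift cm [ 0.0795  0.0495 -0.0864] turn [-0.003   0.0026  0.0033] yaw_y 0.9937972020471961 
 world->tool rows (x+1cm),(y+1cm): [0.0004 0.5455 0.8381] [-0.0042  0.8381 -0.5455]
```

View pics/wrist3.png

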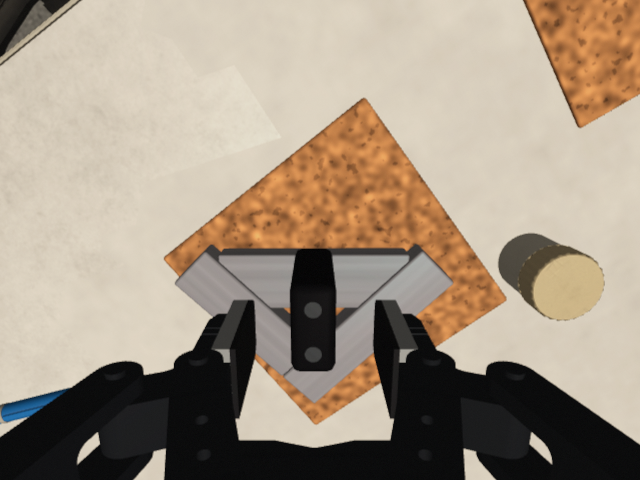

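arm_command(series=[[[0, 0, 0, 0, 0, 0, 0], [0, 0, 0, 0, 0, 0, 0], [0, 0, 0, 0, 0, 0, 0], [0, 0, 0, 0, 0, 0, 0], [0, 0, 0, 0, 0, 0, 0]]], newtons=80)

```text
time: 5.4
tool_pos: [0.3801, -0.3015, 0.0441]
tcp_rot: [0.449, 1.522, -0.455]
wrist_force: [-0.4, 0.4, 0.9]
width: 0.156
```

arm_command(series=[[[0, 0, 0, -1, 0, 0, 0], [0, 0, 0, -2, 0, 0, 0], [0, 0, 0, -2, 0, 0, 0], [0, 0, 0, -1, 0, 0, 0], [0, 0, 0, 0, 0, 0, 0]]])

```text
time: 5.9
tool_pos: [0.3786, -0.2998, 0.1055]
tcp_rot: [0.45, 1.526, -0.454]
wrist_force: [-0.0, 0.2, -1.6]
width: 0.154
```

```bash
python3 - <<'E'
from h import *
from workcell import bot
# staging: 35mm back from corner along both jig axes, 
th=.238;j=np.array([.5572,-.3862]);Q=np.array([[np.cos(th),-np.sin(th)],[np.sin(th),np.cos(th)]])
t=j+Q@[-.02,.025]
print(t)
plan(bot.read_state(),[*t,.11],th+np.pi/4)
n="wrist"
i=bot.camera_info(n);p,d=bot.read_camera(n)
cv2.imwrite(f"pics/{n}4.png",p);np.savez(f"{n}4.npz",p=p,d=d,K=i["K"],E=i["extrinsics"])
E
```

```text
[ 0.5319 -0.3666]
t 5.9 pos [ 0.3786 -0.2998  0.1055] F [-0.0134  0.2005 -1.6081] w 0.15386413696672163 
 shift cm [-0.4815  2.7621 16.4906] turn [-0.0295 -0.0018  0.0026] yaw_y 0.9938989092448036 
 world->tool rows (x+1cm),(y+1cm): [-0.0029  0.5454  0.8382] [-0.0013  0.8382 -0.5454]
```

View pics/wrist4.png

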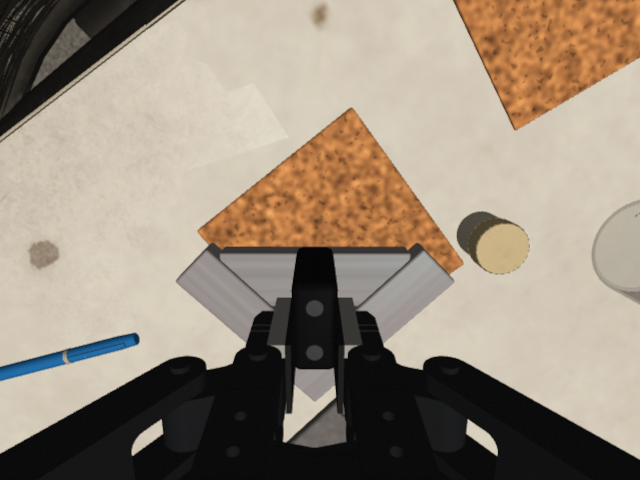

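arm_command(series=[[[0, 0, 0, 0, 0.7, 4, 0], [-0.01, 0, 0, 0, 0.7, 4, 0], [-0.01, 0, 0, 0, 0.7, 4, 0], [-0.01, 0, 0, 0, 0.7, 4, 0], [0, 0, 0, 0, 0, 0, 0], [0, 0, 0, 0, 0, 0, 0]]])

```text
time: 6.55
tool_pos: [0.527, -0.3596, 0.0929]
tcp_rot: [0.432, 1.546, -0.426]
wrist_force: [-0.7, -0.2, -2.6]
width: 0.154
```

```bash
python3 - <<'E'
from h import *
from workcell import bot
plan(bot.read_state(),[.5319,-.3666,.11],.238+np.pi/4)
n="wrist"
for n in ["wrist","top"]:
    i=bot.camera_info(n);p,d=bot.read_camera(n)
    cv2.imwrite(f"pics/{n}5.png",p);np.savez(f"{n}5.npz",p=p,d=d,K=i["K"],E=i["extrinsics"])
E
```

```text
t 6.55 pos [ 0.527  -0.3596  0.0929] F [-0.6704 -0.1523 -2.5681] w 0.1538096407141877 
 shift cm [-1.7243 -0.346   0.7464] turn [ 0.001  -0.0179  0.001 ] yaw_y 1.0243602096865647 
 world->tool rows (x+1cm),(y+1cm): [-0.0158  0.5196  0.8542] [ 0.0084  0.8544 -0.5196]
```

View pics/wrist5.png

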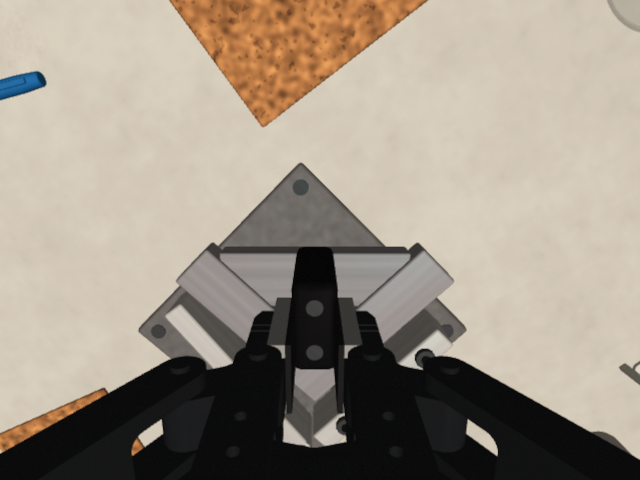

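```bash
python3 - <<'E'
from h import *
d=np.load("wrist5.npz");K,E=d["K"],d["E"];p=d["p"]
jf=fit([(-.065,.065),(.08,.065),(-.065,-.08)],cast(K,E,[(300,163),(466,328),(138,330)],.008));print("jig",jf)
sf=fit([(-.045,-.045),(.045,.045),(-.045,-.023),(.023,.045)],cast(K,E,[(176,281),(454,281),(210.5,243.5),(418,244)],.0929-.040+.014));print("sq",sf)
cv2.imwrite("pics/w5a.png",cv2.resize(p[150:350,130:480],None,fx=2.2,fy=2.2,interpolation=cv2.INTER_CUBIC))
t=np.load("top5.npz")["p"];cv2.imwrite("pics/t5a.png",cv2.resize(t[130:260,270:420],None,fx=4,fy=4,interpolation=cv2.INTER_CUBIC))
E
```

```text
jig (np.float64(0.245413642598447), array([ 0.5574, -0.3864]), np.float64(0.0016968577228428372))
sq (np.float64(0.23919871884695096), array([ 0.5245, -0.3574]), np.float64(0.0024340574675318916))
```

View pics/w5a.png

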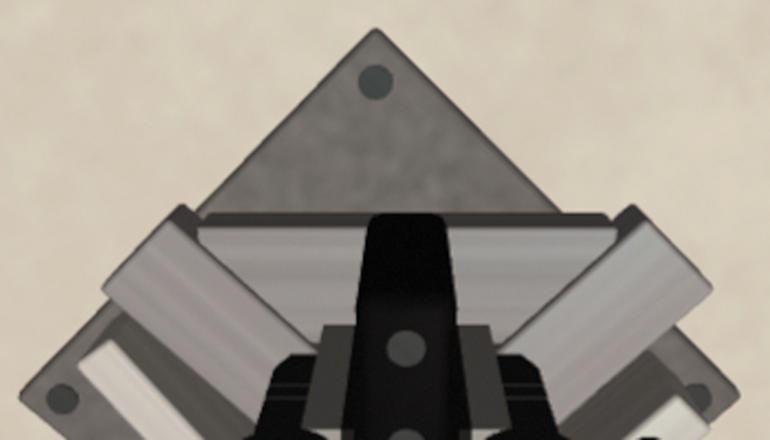

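arm_command(series=[[[0, -0.018, 0, 0.5, -0.2, 0.5, 0], [0, 0, 0, 1, -0.1, 0.2, 0], [0, 0, 0, 1, 0, 0, 0], [0, 0, 0, 0.7, 0, 0, 0], [0, 0, 0, 0, 0, 0, 0]]])

```text
time: 7.15
tool_pos: [0.5268, -0.3646, 0.058]
tcp_rot: [0.429, 1.528, -0.431]
wrist_force: [0.0, 0.1, -2.0]
width: 0.153
```

```bash
cat >> h.py <<'E'
TH=.240
def st(s,tx=-.02,ty=.025,tz=.048,j=(.5572,-.3864)):
    Q=np.array([[np.cos(TH),-np.sin(TH)],[np.sin(TH),np.cos(TH)]])
    plan(s,[*(np.array(j)+Q@[tx,ty]),tz],TH+np.pi/4)
    print(" TCP in jig",Q.T@(s["tool_pos"][:2]-j),"F jig",Q.T@s["wrist_force"][:2],"Fz",s["wrist_force"][2],"torque jig",Q.T@s["torque"][:2],s["torque"][2])
E
python3 - <<'E'
from h import *
from workcell import bot
st(bot.read_state())
E
```

```text
t 7.15 pos [ 0.5268 -0.3646  0.058 ] F [ 0.0156  0.1055 -2.0414] w 0.15259926548457853 
 shift cm [0.9977 0.0645 0.5461] turn [-0.0032 -0.0004  0.001 ] yaw_y 1.0222444533913966 
 world->tool rows (x+1cm),(y+1cm): [-0.0009  0.5215  0.8533] [-0.0006  0.8533 -0.5215]
 TCP in jig [-0.0243  0.0284] F jig [0.0403 0.0988] Fz -2.041382789788978 torque jig [-0.0099  0.0412] 0.03027930759881291
```

arm_command(series=[[[0, 0, 0, 0.5, 0, 0, 0], [0, 0, 0, 0.3, 0, 0, 0], [0, 0, 0, 0, 0, 0, 0]]])

```text
time: 7.45
tool_pos: [0.5266, -0.3644, 0.0491]
tcp_rot: [0.43, 1.529, -0.43]
wrist_force: [-0.1, -0.3, -2.2]
width: 0.155
```

```bash
python3 - <<'E'
from h import *
from workcell import bot
st(bot.read_state())
E
```

```text
t 7.45 pos [ 0.5266 -0.3644  0.0491] F [-0.0989 -0.3257 -2.1736] w 0.1546961625724879 
 shift cm [0.112  0.0642 0.5747] turn [-0.0033 -0.0008  0.0009] yaw_y 1.0221358343415865 
 world->tool rows (x+1cm),(y+1cm): [-0.0012  0.5215  0.8532] [-0.0003  0.8532 -0.5215]
 TCP in jig [-0.0245  0.0286] F jig [-0.1735 -0.2928] Fz -2.173562800032942 torque jig [0.047  0.0681] 0.044123918411002945
```

Approach the plate finely.

arm_command(series=[[[0, 0, 0, 0.1, 0, 0, 0], [0, 0, 0, 0.1, 0, 0, 0], [0, 0, 0, 0.1, 0, 0, 0]]])

```text
time: 7.75
tool_pos: [0.5276, -0.3651, 0.0482]
tcp_rot: [0.429, 1.527, -0.431]
wrist_force: [-1.6, 0.9, 3.2]
width: 0.153
```

```bash
python3 - <<'E'
from h import *
from workcell import bot
st(bot.read_state())
E
```

```text
t 7.75 pos [ 0.5276 -0.3651  0.0482] F [-1.554   0.9078  3.249 ] w 0.153356867289049 
 shift cm [0.0156 0.0697 0.4525] turn [-0.0031  0.0013  0.0012] yaw_y 1.0222957443847587 
 world->tool rows (x+1cm),(y+1cm): [0.0005 0.5214 0.8533] [-0.0017  0.8533 -0.5214]
 TCP in jig [-0.0237  0.0277] F jig [-1.2937  1.2512] Fz 3.248969751827123 torque jig [0.3265 0.2446] 0.02208628180607929
```

arm_command(series=[[[0, 0, 0, -0.05, 0.35, 0.35, 0], [0, 0, 0, 0, 0.35, 0.35, 0], [0, 0, 0, 0, 0.35, 0.35, 0], [0, 0, 0, 0, 0.35, 0.35, 0], [0, 0, 0, 0, 0, 0, 0]]])

```text
time: 8.25
tool_pos: [0.5494, -0.3602, 0.0484]
tcp_rot: [0.428, 1.525, -0.431]
wrist_force: [0.5, -0.2, -2.0]
width: 0.151
```

```bash
python3 - <<'E'
from h import *
from workcell import bot
st(bot.read_state())
E
```

```text
t 8.25 pos [ 0.5494 -0.3602  0.0484] F [ 0.5317 -0.2365 -2.026 ] w 0.15129890093554857 
 shift cm [ 0.0366 -1.4881 -1.1507] turn [-0.003   0.003   0.0009] yaw_y 1.0223615004504296 
 world->tool rows (x+1cm),(y+1cm): [0.0021 0.5214 0.8533] [-0.0024  0.8533 -0.5213]
 TCP in jig [-0.0013  0.0273] F jig [ 0.4602 -0.3561] Fz -2.0259917048764833 torque jig [0.0248 0.0481] -0.038186214968906215
```

arm_command(series=[[[0, 0, 0, 0, 0.1, 0.1, 0], [0, 0, 0, 0, 0.1, 0.1, 0], [0, 0, 0, 0, 0.1, 0.1, 0]]])

```text
time: 8.55
tool_pos: [0.5537, -0.3591, 0.0482]
tcp_rot: [0.428, 1.526, -0.431]
wrist_force: [-0.9, -0.3, -2.5]
width: 0.156
```

```bash
python3 - <<'E'
from h import *
from workcell import bot
st(bot.read_state())
E
```

```text
t 8.55 pos [ 0.5537 -0.3591  0.0482] F [-0.8621 -0.3131 -2.5146] w 0.1555009944460824 
 shift cm [ 0.0203 -1.8032 -1.4639] turn [-0.0026  0.0025  0.0014] yaw_y 1.0227639952480596 
 world->tool rows (x+1cm),(y+1cm): [0.0014 0.521  0.8536] [-0.0024  0.8536 -0.521 ]
 TCP in jig [0.0031 0.0273] F jig [-0.9119 -0.0992] Fz -2.514559215799485 torque jig [-0.0098  0.0351] -0.02279575149584128
```

arm_command(series=[[[0, 0, 0, 0, 0.07, 0.07, 0], [0, 0, 0, 0, 0.07, 0.07, 0]]])

```text
time: 8.75
tool_pos: [0.5553, -0.3588, 0.0482]
tcp_rot: [0.427, 1.527, -0.431]
wrist_force: [-3.8, -0.5, 1.1]
width: 0.153
```

arm_command(series=[[[0, 0, 0, 0, 0.07, 0.07, 0]]])

```text
time: 8.85
tool_pos: [0.5555, -0.3588, 0.0484]
tcp_rot: [0.427, 1.528, -0.431]
wrist_force: [-5.2, -0.3, 1.0]
width: 0.156
```

```bash
python3 - <<'E'
from h import *
from workcell import bot
st(bot.read_state())
E
```

```text
t 8.85 pos [ 0.5555 -0.3588  0.0484] F [-5.1743 -0.267   1.0471] w 0.15628392130821497 
 shift cm [ 0.0459 -1.9204 -1.6013] turn [-0.0022  0.0005  0.003 ] yaw_y 1.0232251822369063 
 world->tool rows (x+1cm),(y+1cm): [-0.0011  0.5206  0.8538] [-0.0028  0.8538 -0.5206]
 TCP in jig [0.0049 0.0272] F jig [-5.0895  0.9706] Fz 1.0471164062592462 torque jig [-0.0452  0.8896] 0.0030019573255505444
```

arm_command(series=[[[0, 0, 0, 0, -0.21, 0.21, 0], [0, 0, 0, 0, -0.19, 0.23, 0], [0, 0, 0, 0, -0.19, 0.23, 0], [0, 0, 0, 0, -0.19, 0.23, 0]]])

```text
time: 9.25
tool_pos: [0.5579, -0.3694, 0.0484]
tcp_rot: [0.428, 1.532, -0.43]
wrist_force: [-3.9, 1.4, 3.1]
width: 0.154
```

```bash
python3 - <<'E'
from h import *
from workcell import bot
st(bot.read_state())
E
```

```text
t 9.25 pos [ 0.5579 -0.3694  0.0484] F [-3.9485  1.415   3.0678] w 0.15380949075306793 
 shift cm [ 0.0506 -1.1446 -2.3606] turn [-0.002  -0.0034  0.0019] yaw_y 1.0234302948547604 
 world->tool rows (x+1cm),(y+1cm): [-0.0039  0.5204  0.8539] [ 0.0001  0.8539 -0.5204]
 TCP in jig [0.0048 0.0164] F jig [-3.4989  2.313 ] Fz 3.0677687202440955 torque jig [0.456  0.4705] 0.11589209252638623
```

arm_command(series=[[[0, -0.003, 0, -0.04, -0.13, 0.15, 0], [0, 0, 0, 0, -0.13, 0.15, 0], [0, 0, 0, 0, -0.13, 0.15, 0]]])

```text
time: 9.55
tool_pos: [0.5595, -0.3756, 0.0484]
tcp_rot: [0.428, 1.53, -0.43]
wrist_force: [-2.7, 1.6, 2.1]
width: 0.154
```

```bash
python3 - <<'E'
from h import *
from workcell import bot
st(bot.read_state())
E
```

```text
t 9.55 pos [ 0.5595 -0.3756  0.0484] F [-2.6539  1.594   2.1083] w 0.15421120382345152 
 shift cm [ 0.041  -0.6959 -2.8155] turn [-0.0022 -0.0012  0.0019] yaw_y 1.023231962424045 
 world->tool rows (x+1cm),(y+1cm): [-0.0021  0.5206  0.8538] [-0.001   0.8538 -0.5206]
 TCP in jig [0.0048 0.01  ] F jig [-2.199   2.1791] Fz 2.1083334871377954 torque jig [0.4462 0.4935] 0.015320292055051477
```

arm_command(series=[[[0, 0, 0, -0.02, -0.13, 0.15, 0], [0, 0, 0, 0, -0.13, 0.15, 0]]])

```text
time: 9.75
tool_pos: [0.5602, -0.3784, 0.0486]
tcp_rot: [0.43, 1.532, -0.429]
wrist_force: [-5.0, 3.5, 1.6]
width: 0.156
```

```bash
python3 - <<'E'
from h import *
from workcell import bot
st(bot.read_state())
E
```

```text
t 9.75 pos [ 0.5602 -0.3784  0.0486] F [-4.9713  3.5231  1.5691] w 0.15647945146493353 
 shift cm [ 0.0673 -0.4914 -3.019 ] turn [-0.0026 -0.004   0.0006] yaw_y 1.0228401908415947 
 world->tool rows (x+1cm),(y+1cm): [-0.0037  0.5209  0.8536] [ 0.0016  0.8536 -0.5209]
 TCP in jig [0.0048 0.0071] F jig [-3.9913  4.6038] Fz 1.5691054285070372 torque jig [0.7914 0.4977] 0.08675384911086999
```

arm_command(series=[[[0, -0.004, 0, 0, -0.14, 0.15, 0], [0, 0, 0, 0, -0.14, 0.15, 0]]])

```text
time: 9.95
tool_pos: [0.5609, -0.3814, 0.0485]
tcp_rot: [0.431, 1.53, -0.429]
wrist_force: [-3.6, 4.7, 2.2]
width: 0.152
```

```bash
python3 - <<'E'
from h import *
from workcell import bot
st(bot.read_state())
E
```

```text
t 9.95 pos [ 0.5609 -0.3814  0.0485] F [-3.606   4.6998  2.195 ] w 0.15202150524348118 
 shift cm [ 0.0616 -0.2709 -3.2348] turn [-0.0026 -0.0022 -0.0006] yaw_y 1.022754127162848 
 world->tool rows (x+1cm),(y+1cm): [-0.0016  0.521   0.8535] [ 0.0017  0.8535 -0.521 ]
 TCP in jig [0.0047 0.004 ] F jig [-2.3855  5.4222] Fz 2.1949524556646844 torque jig [0.7796 0.4753] 0.05618072031921125
```

arm_command(series=[[[0, 0, 0, -0.02, -0.14, 0.15, 0]]])

```text
time: 10.05
tool_pos: [0.5613, -0.3831, 0.0487]
tcp_rot: [0.431, 1.53, -0.428]
wrist_force: [-2.6, 3.4, 2.0]
width: 0.15
```

```bash
python3 - <<'E'
from h import *
from workcell import bot
st(bot.read_state())
E
```

```text
t 10.05 pos [ 0.5613 -0.3831  0.0487] F [-2.6468  3.4243  2.022 ] w 0.15037735255592358 
 shift cm [ 0.0781 -0.1478 -3.363 ] turn [-0.0027 -0.003  -0.001 ] yaw_y 1.0227454607296884 
 world->tool rows (x+1cm),(y+1cm): [-0.002   0.521   0.8535] [ 0.0024  0.8535 -0.521 ]
 TCP in jig [0.0048 0.0022] F jig [-1.757   3.9553] Fz 2.02203157449386 torque jig [0.6611 0.3979] 0.06397069498831673
```

arm_command(series=[[[0, 0, 0, 0, -0.12, 0.15, 0]]])

```text
time: 10.15
tool_pos: [0.5617, -0.3848, 0.0487]
tcp_rot: [0.431, 1.531, -0.428]
wrist_force: [-4.9, 3.3, 3.6]
width: 0.155
```

```bash
python3 - <<'E'
from h import *
from workcell import bot
st(bot.read_state())
E
```

```text
t 10.15 pos [ 0.5617 -0.3848  0.0487] F [-4.891   3.2726  3.5564] w 0.15544652744997686 
 shift cm [ 0.0821 -0.0297 -3.4856] turn [-0.0026 -0.0039 -0.0012] yaw_y 1.0227798293856132 
 world->tool rows (x+1cm),(y+1cm): [-0.0027  0.521   0.8536] [ 0.003   0.8536 -0.521 ]
 TCP in jig [0.0048 0.0005] F jig [-3.9729  4.3414] Fz 3.5564242967082147 torque jig [0.7957 0.6264] 0.11518750495493378
```

```bash
python3 - <<'E'
from h import *
from workcell import bot
n="wrist"
i=bot.camera_info(n);p,d=bot.read_camera(n)
cv2.imwrite(f"pics/{n}6.png",p);np.savez(f"{n}6.npz",p=p,d=d,K=i["K"],E=i["extrinsics"])
p,d=bot.read_camera("top");cv2.imwrite("pics/t6a.png",cv2.resize(p[140:260,280:420],None,fx=5,fy=5,interpolation=cv2.INTER_CUBIC))
st(bot.read_state())
E
```

```text
t 10.25 pos [ 0.5618 -0.3851  0.0487] F [-3.4126  2.4635  2.8137] w 0.1577065605048211 
 shift cm [ 0.078  -0.0061 -3.5079] turn [-0.0028 -0.0035 -0.0009] yaw_y 1.0226291465186959 
 world->tool rows (x+1cm),(y+1cm): [-0.0025  0.5211  0.8535] [ 0.0026  0.8535 -0.5211]
 TCP in jig [0.0048 0.0002] F jig [-2.7292  3.2041] Fz 2.8137138888059465 torque jig [0.6697 0.5576] 0.0657078577091191
```

View pics/wrist6.png

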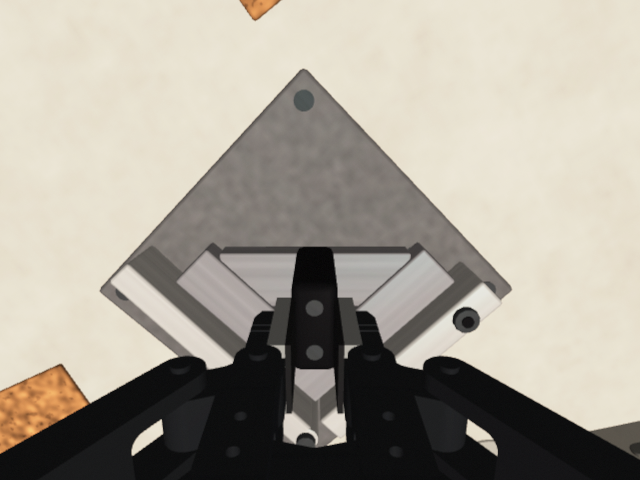

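View pics/t6a.png

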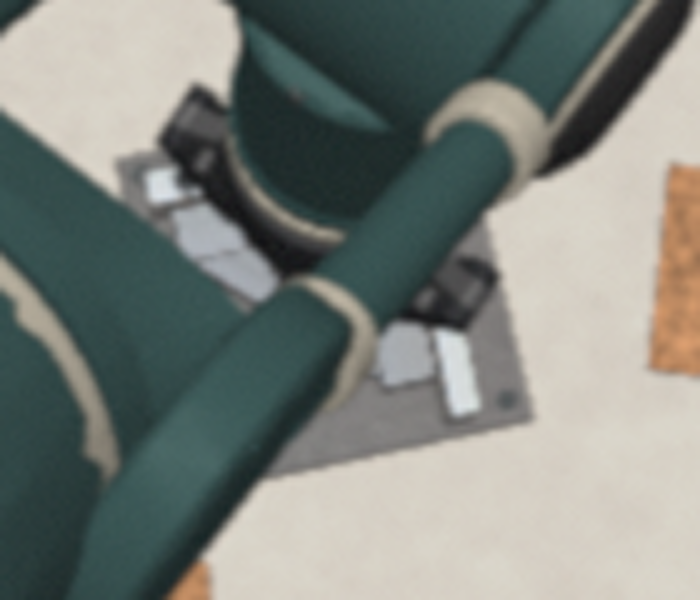

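```bash
python3 - <<'E'
import cv2
p=cv2.imread("pics/wrist6.png")
cv2.imwrite("pics/w6a.png",cv2.resize(p[235:365,95:275],None,fx=4.2,fy=4.2,interpolation=cv2.INTER_CUBIC))
E
```

```text
(no output)
```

View pics/w6a.png

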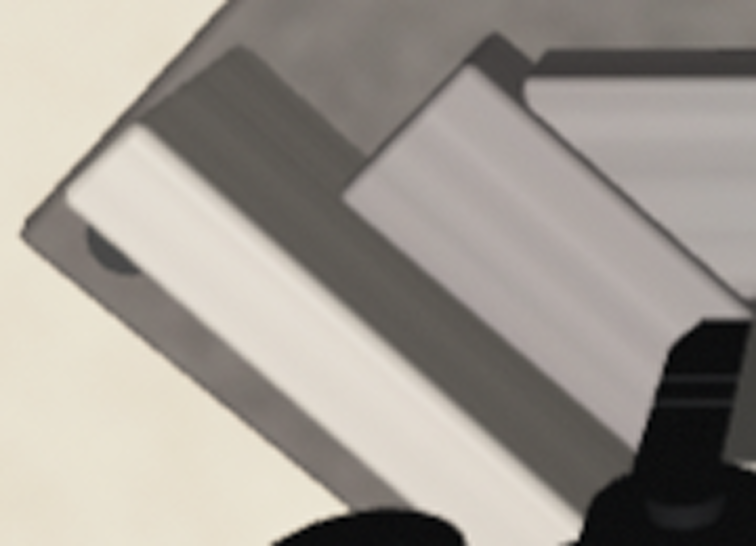

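```bash
python3 - <<'E'
from h import *
d=np.load("wrist6.npz");K,E=d["K"],d["E"]
z=lambda l:[(95+(x+.5)/4.2-.5,235+(y+.5)/4.2-.5) for x,y in l]
jf=fit([(-.065,.065),(.08,.065),(-.065,-.08)],cast(K,E,[(303.5,69),(511.5,290.5)]+z([(22,236)]),.008));print(jf)
A=lambda P:(np.arctan2(*(P[0]-P[1])[[1,0]]))
for n,l,h in [("panel",[(145,122),(580,520)],.038),("plate-80",[(22,236),(355,512)],.008),("sq",[(345,197),(635,447)],.022),("panelfoot",[(240,45),(365,158)],.008)]:
    P=cast(K,E,z(l),h);c,s=np.cos(jf[0]),np.sin(jf[0]);Q=np.array([[c,-s],[s,c]])
    print(n,(A(P)-np.pi)%np.pi,(P[:,:2]-jf[1])@Q)
P=cast(K,E,[(511.5,290.5),(303.5,69)],.008);print("plate+65",A(P)+0)
E
```

```text
(np.float64(0.23934539098142613), array([ 0.5583, -0.387 ]), np.float64(0.0018360494918422954))
panel 0.19747687503980949 [[-0.06   -0.0407]
 [-0.0012 -0.0431]]
plate-80 0.2332890662418574 [[-0.0641 -0.0783]
 [-0.0134 -0.0786]]
sq 0.23937210439270107 [[-0.0409 -0.041 ]
 [ 0.0013 -0.041 ]]
panelfoot 0.21851969778436242 [[-0.0608 -0.0424]
 [-0.0421 -0.0427]]
plate+65 0.23901067555643907
```

arm_command(series=[[[0, -0.003, 0, -0.03, -0.1, 0.13, 0]]])

```text
time: 10.35
tool_pos: [0.5622, -0.3864, 0.0488]
tcp_rot: [0.431, 1.529, -0.428]
wrist_force: [-3.5, 3.7, 1.0]
width: 0.155
```

```bash
python3 - <<'E'
from h import *
from workcell import bot
st(bot.read_state())
E
```

```text
t 10.35 pos [ 0.5622 -0.3864  0.0488] F [-3.4614  3.741   1.0109] w 0.15452412441196428 
 shift cm [ 0.0805  0.0896 -3.6096] turn [-0.0027 -0.0014 -0.001 ] yaw_y 1.0227387076484784 
 world->tool rows (x+1cm),(y+1cm): [-0.0006  0.521   0.8535] [ 0.0016  0.8535 -0.521 ]
 TCP in jig [ 0.0048 -0.0012] F jig [-2.473   4.4566] Fz 1.0108667165502547 torque jig [0.6495 0.4555] 0.017235396397790988
```

arm_command(series=[[[0, 0, 0, -0.02, -0.1, 0.13, 0]]])

```text
time: 10.45
tool_pos: [0.5624, -0.3876, 0.0487]
tcp_rot: [0.431, 1.53, -0.428]
wrist_force: [-5.7, 6.3, 4.9]
width: 0.152
```

```bash
python3 - <<'E'
from h import *
from workcell import bot
st(bot.read_state())
E
```

```text
t 10.45 pos [ 0.5624 -0.3876  0.0487] F [-5.7447  6.3415  4.8985] w 0.1523646116692863 
 shift cm [ 0.0822  0.1751 -3.6908] turn [-0.0027 -0.0026 -0.0014] yaw_y 1.022690529943848 
 world->tool rows (x+1cm),(y+1cm): [-0.0015  0.5211  0.8535] [ 0.0026  0.8535 -0.5211]
 TCP in jig [ 0.0048 -0.0024] F jig [-4.0727  7.5253] Fz 4.898500138556556 torque jig [1.3974 0.5345] 0.043041962112363864
```

arm_command(series=[[[0, -0.002, 0, -0.03, -0.03, 0.14, 0]]])

```text
time: 10.55
tool_pos: [0.5625, -0.3876, 0.0488]
tcp_rot: [0.432, 1.531, -0.427]
wrist_force: [-7.5, 6.8, 4.4]
width: 0.153
```

```bash
python3 - <<'E'
from h import *
from workcell import bot
st(bot.read_state())
E
```

```text
t 10.55 pos [ 0.5625 -0.3876  0.0488] F [-7.4769  6.8102  4.387 ] w 0.15343714435063444 
 shift cm [ 0.0935  0.1747 -3.6949] turn [-0.0029 -0.0041 -0.0022] yaw_y 1.0225177304012663 
 world->tool rows (x+1cm),(y+1cm): [-0.0023  0.5212  0.8534] [ 0.004   0.8534 -0.5212]
 TCP in jig [ 0.0048 -0.0024] F jig [-5.6437  8.3923] Fz 4.386970902774852 torque jig [1.4365 0.9266] 0.07344182670108916
```

arm_command(series=[[[0, 0, 0, -0.02, -0.03, 0.14, 0]]])

```text
time: 10.65
tool_pos: [0.5624, -0.3876, 0.0488]
tcp_rot: [0.434, 1.534, -0.426]
wrist_force: [-6.2, 5.0, 5.0]
width: 0.156
```

```bash
python3 - <<'E'
from h import *
from workcell import bot
st(bot.read_state())
E
```

```text
t 10.65 pos [ 0.5624 -0.3876  0.0488] F [-6.1782  5.0484  5.0175] w 0.15570341750391206 
 shift cm [ 0.1068  0.1725 -3.6893] turn [-0.0029 -0.0075 -0.0028] yaw_y 1.0224778285061666 
 world->tool rows (x+1cm),(y+1cm): [-0.0049  0.5213  0.8534] [ 0.0063  0.8534 -0.5212]
 TCP in jig [ 0.0048 -0.0024] F jig [-4.8011  6.3723] Fz 5.017494550850224 torque jig [1.291  0.8331] 0.10943539672656118
```

arm_command(series=[[[0, -0.005, 0, -0.03, -0.015, 0.17, 0], [0, -0.003, 0, -0.02, -0.015, 0.17, 0], [0, -0.003, 0, -0.02, -0.015, 0.17, 0], [0, -0.003, 0, -0.02, -0.015, 0.17, 0]]])

```text
time: 11.05
tool_pos: [0.5625, -0.3876, 0.0488]
tcp_rot: [0.435, 1.536, -0.425]
wrist_force: [-8.2, 5.2, 5.3]
width: 0.15
```

```bash
python3 - <<'E'
from h import *
from workcell import bot
st(bot.read_state())
n="wrist"
i=bot.camera_info(n);p,d=bot.read_camera(n)
cv2.imwrite(f"pics/{n}7.png",p);np.savez(f"{n}7.npz",p=p,d=d,K=i["K"],E=i["extrinsics"])
cv2.imwrite("pics/w7a.png",cv2.resize(p[235:365,95:275],None,fx=4.2,fy=4.2,interpolation=cv2.INTER_CUBIC))
E
```

```text
t 11.05 pos [ 0.5625 -0.3876  0.0488] F [-8.1708  5.161   5.3491] w 0.15011753651433435 
 shift cm [ 0.1182  0.1704 -3.6931] turn [-0.0025 -0.0092 -0.0043] yaw_y 1.022875881875739 
 world->tool rows (x+1cm),(y+1cm): [-0.0056  0.5209  0.8536] [ 0.0085  0.8536 -0.5209]
 TCP in jig [ 0.0048 -0.0024] F jig [-6.7098  6.9552] Fz 5.349076506561347 torque jig [1.144 0.939] 0.10277073360668623
```

View pics/w7a.png

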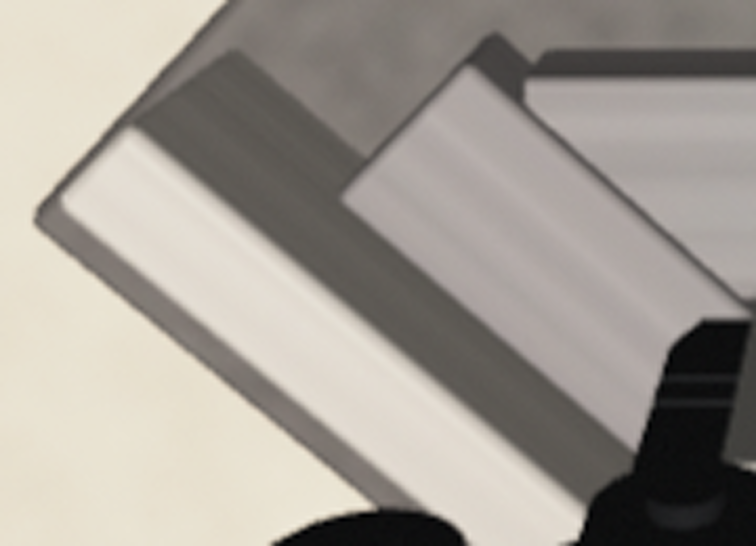

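View pics/wrist7.png

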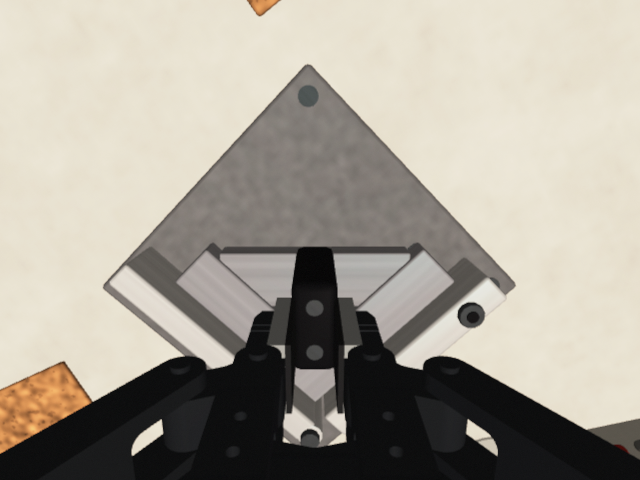

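```bash
python3 - <<'E'
from h import *
d=np.load("wrist7.npz");K,E=d["K"],d["E"]
z=lambda l:[(95+(x+.5)/4.2-.5,235+(y+.5)/4.2-.5) for x,y in l]
jf=fit([(-.065,.065),(.08,.065),(-.065,-.08)],cast(K,E,[(308,65),(515,285.5)]+z([(36,220)]),.008));print(jf)
A=lambda P:(np.arctan2(*(P[0]-P[1])[[1,0]]))
for n,l,h in [("panel",[(135,125),(585,510)],.038),("plate-80",[(36,220),(385,509)],.008),("sq",[(345,200),(635,449)],.022),("panelfoot",[(236,50),(365,158)],.008)]:
    P=cast(K,E,z(l),h);c,s=np.cos(jf[0]),np.sin(jf[0]);Q=np.array([[c,-s],[s,c]])
    print(n,(A(P)-np.pi)%np.pi,(P[:,:2]-jf[1])@Q)
E
```

```text
(np.float64(0.24057626085419506), array([ 0.5581, -0.3869]), np.float64(0.001988980701593257))
panel 0.2349633723061899 [[-0.0604 -0.0445]
 [-0.0015 -0.0448]]
plate-80 0.2373989182815981 [[-0.0641 -0.0782]
 [-0.011  -0.0783]]
sq 0.24213116100843202 [[-0.0406 -0.0441]
 [ 0.0016 -0.044 ]]
panelfoot 0.26080147823579125 [[-0.0607 -0.0458]
 [-0.042  -0.0455]]
```

arm_command(series=[[[0, -0.006, 0, -0.03, -0.015, 0.18, 0], [0, -0.004, 0, -0.02, -0.015, 0.18, 0], [0, -0.004, 0, -0.02, -0.015, 0.18, 0], [0, -0.004, 0, -0.02, -0.015, 0.18, 0], [0, -0.004, 0, -0.02, -0.015, 0.18, 0], [0, -0.004, 0, -0.02, -0.015, 0.18, 0]]])

```text
time: 11.7
tool_pos: [0.5625, -0.3876, 0.0489]
tcp_rot: [0.436, 1.533, -0.423]
wrist_force: [-7.1, 5.9, 5.5]
width: 0.153
```

```bash
python3 - <<'E'
from h import *
from workcell import bot
st(bot.read_state())
E
```

```text
t 11.7 pos [ 0.5625 -0.3876  0.0489] F [-7.0993  5.8733  5.4956] w 0.1526614811229761 
 shift cm [ 0.1171  0.1719 -3.7015] turn [-0.002  -0.0075 -0.0064] yaw_y 1.0233811744789771 
 world->tool rows (x+1cm),(y+1cm): [-0.003   0.5205  0.8539] [ 0.0094  0.8539 -0.5204]
 TCP in jig [ 0.0049 -0.0024] F jig [-5.4997  7.3925] Fz 5.495550205307685 torque jig [1.2208 1.0128] 0.05855007736049551
```

arm_command(series=[[[0, -0.004, -0.004, -0.06, 0.015, 0.2, 0], [0, -0.004, -0.002, -0.06, 0.015, 0.23, 0], [0, -0.004, -0.002, -0.06, 0.015, 0.24, 0]]])

```text
time: 12.0
tool_pos: [0.5628, -0.3877, 0.0492]
tcp_rot: [0.43, 1.538, -0.429]
wrist_force: [-9.1, 5.6, 3.9]
width: 0.156
```

```bash
python3 - <<'E'
from h import *
from workcell import bot
st(bot.read_state())
E
```

```text
t 12.0 pos [ 0.5628 -0.3877  0.0492] F [-9.0893  5.5519  3.9079] w 0.15589819004680613 
 shift cm [ 0.1532  0.1725 -3.7249] turn [-0.0017 -0.01    0.0019] yaw_y 1.0237308421933915 
 world->tool rows (x+1cm),(y+1cm): [-0.0095  0.5202  0.854 ] [ 0.0035  0.8541 -0.5202]
 TCP in jig [ 0.0051 -0.0026] F jig [-7.5091  7.5533] Fz 3.9078711541934017 torque jig [1.3192 1.1808] 0.06031271083249019
```

Both forces about 7.5 N; hold a further second at this level.

arm_command(series=[[[0, -0.005, 0, -0.06, 0.01, 0.24, 0], [0, -0.005, 0, -0.06, 0.01, 0.24, 0], [0, -0.005, 0, -0.06, 0.01, 0.24, 0], [0, -0.005, 0, -0.06, 0.01, 0.24, 0], [0, -0.005, 0, -0.06, 0.01, 0.24, 0]]])

```text
time: 12.5
tool_pos: [0.5628, -0.3877, 0.0492]
tcp_rot: [0.43, 1.54, -0.428]
wrist_force: [-9.0, 6.0, 4.9]
width: 0.153
```

```bash
python3 - <<'E'
from h import *
from workcell import bot
st(bot.read_state())
E
```

```text
t 12.5 pos [ 0.5628 -0.3877  0.0492] F [-8.9817  6.0227  4.9032] w 0.1531486520894329 
 shift cm [ 0.163   0.1711 -3.7224] turn [-0.001  -0.0118  0.0018] yaw_y 1.0244486529646928 
 world->tool rows (x+1cm),(y+1cm): [-0.011   0.5196  0.8544] [ 0.0046  0.8544 -0.5196]
 TCP in jig [ 0.0051 -0.0026] F jig [-7.2927  7.985 ] Fz 4.903217291782683 torque jig [1.278  1.1908] 0.06840015361322646
```

arm_command(series=[[[0, -0.005, 0, -0.06, 0.0, 0.25, 0], [0, -0.005, 0, -0.06, 0.0, 0.25, 0], [0, -0.005, 0, -0.06, 0.0, 0.25, 0], [0, -0.005, 0, -0.06, 0.0, 0.25, 0], [0, -0.005, 0, -0.06, 0.0, 0.25, 0], [0, -0.005, 0, -0.06, 0.0, 0.25, 0], [0, -0.005, 0, -0.06, 0.0, 0.25, 0]]])

```text
time: 13.2
tool_pos: [0.5627, -0.3877, 0.0492]
tcp_rot: [0.432, 1.544, -0.426]
wrist_force: [-8.0, 5.4, 4.4]
width: 0.154
```

```bash
python3 - <<'E'
from h import *
from workcell import bot
st(bot.read_state())
n="wrist"
i=bot.camera_info(n);p,d=bot.read_camera(n)
cv2.imwrite(f"pics/{n}8.png",p);np.savez(f"{n}8.npz",p=p,d=d,K=i["K"],E=i["extrinsics"])
E
```

```text
t 13.2 pos [ 0.5627 -0.3877  0.0492] F [-8.0048  5.4491  4.3815] w 0.15412943156850079 
 shift cm [ 0.1825  0.1767 -3.7229] turn [-0.0006 -0.0159  0.0003] yaw_y 1.0247874075088685 
 world->tool rows (x+1cm),(y+1cm): [-0.0137  0.5193  0.8545] [ 0.008   0.8546 -0.5192]
 TCP in jig [ 0.0051 -0.0026] F jig [-6.4801  7.1956] Fz 4.381466028368307 torque jig [1.2892 1.1546] 0.01228882501202571
```

View pics/wrist8.png

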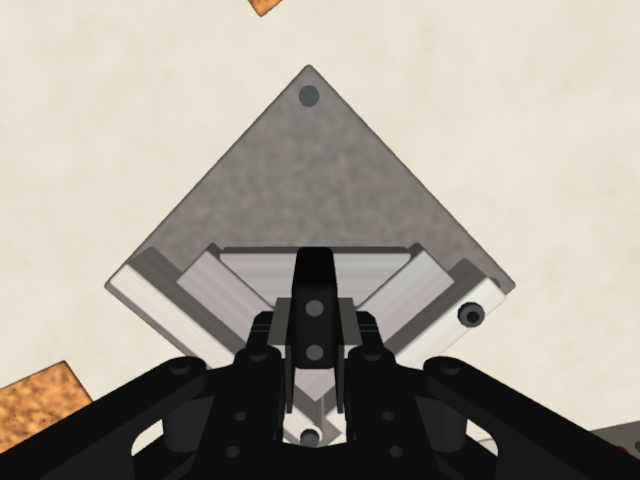

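arm_command(series=[[[0, 0, 0, 0, 0, -0.2, 0], [0, 0, 0, 0, 0, -0.5, 0], [0, -0.008, 0, -0.1, 0, -1, 0], [0, -0.008, 0, -1, 0, -1, 0], [0, 0, 0, -2, 0, 0, 0], [0, 0, 0, -2, 0, 0, 0], [0, 0, 0, -1, 0, 0, 0], [0, 0, 0, 0, 0, 0, 0]]])

```text
time: 14.05
tool_pos: [0.5392, -0.3746, 0.1107]
tcp_rot: [0.424, 1.518, -0.432]
wrist_force: [0.5, -0.3, -1.7]
width: 0.159
```

```bash
python3 - <<'E'
from h import *
from workcell import bot
s=bot.read_state();st(s)
# place: pad centre, square yaw same as pad? keep yaw .21
plan(s,[.388,-.2925,.11],.2114+np.pi/4)
n="wrist"
i=bot.camera_info(n);p,d=bot.read_camera(n)
cv2.imwrite(f"pics/{n}9.png",p);np.savez(f"{n}9.npz",p=p,d=d,K=i["K"],E=i["extrinsics"])
E
```

```text
t 14.05 pos [ 0.5392 -0.3746  0.1107] F [ 0.4852 -0.2684 -1.7044] w 0.1590417184124261 
 shift cm [ 6.2613  0.2887 -1.0994] turn [-0.0015  0.0111  0.0016] yaw_y 1.0238605724614864 
 world->tool rows (x+1cm),(y+1cm): [0.0086 0.5201 0.8541] [-0.0071  0.8541 -0.52  ]
 TCP in jig [-0.0147  0.0157] F jig [ 0.4074 -0.376 ] Fz -1.7044254334294076 torque jig [-0.0243  0.0626] 0.007331424568435891
t 14.05 pos [ 0.5392 -0.3746  0.1107] F [ 0.4852 -0.2684 -1.7044] w 0.1590417184124261 
 shift cm [ -0.1152  -0.8491 -17.1826] turn [0.0271 0.0111 0.0014] yaw_y 1.0238605724614864 
 world->tool rows (x+1cm),(y+1cm): [0.0086 0.5201 0.8541] [-0.0071  0.8541 -0.52  ]
```

View pics/wrist9.png

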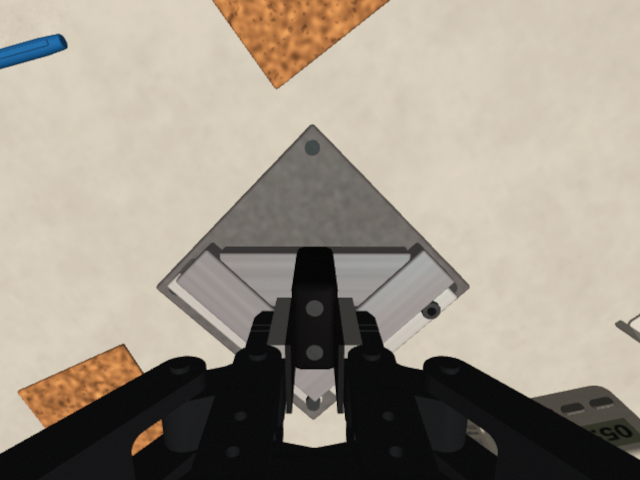

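arm_command(series=[[[0, 0.011, 0, 0, -0.2, -4, 0], [0.013, 0, 0, 0, -0.2, -4, 0], [0.013, 0, 0, 0, -0.2, -4, 0], [0, 0, 0, 0, -0.2, -3.5, 0], [0, 0, 0, 0, 0, 0, 0], [0, 0, 0, 0, 0, 0, 0]]])

```text
time: 14.7
tool_pos: [0.3959, -0.2946, 0.1016]
tcp_rot: [0.451, 1.531, -0.449]
wrist_force: [0.2, -0.9, -1.9]
width: 0.15
```

```bash
python3 - <<'E'
from h import *
from workcell import bot
s=bot.read_state()
plan(s,[.388,-.2925,.046],.2114+np.pi/4)
for n in ["wrist","top"]:
    p,d=bot.read_camera(n);cv2.imwrite(f"pics/{n}10.png",p)
    if n=="top":
        i=bot.camera_info(n);np.savez("top10.npz",p=p,K=i["K"],E=i["extrinsics"]);cv2.imwrite("pics/t10a.png",cv2.resize(p[150:250,290:400],None,fx=6,fy=6,interpolation=cv2.INTER_CUBIC))
E
```

```text
t 14.7 pos [ 0.3959 -0.2946  0.1016] F [ 0.1968 -0.9453 -1.9004] w 0.1501798608465043 
 shift cm [ 5.5698 -0.2513 -0.7371] turn [ 0.0002 -0.0075  0.0008] yaw_y 0.9970402672349846 
 world->tool rows (x+1cm),(y+1cm): [-0.0067  0.5428  0.8398] [ 0.0034  0.8399 -0.5428]
```

View pics/wrist10.png

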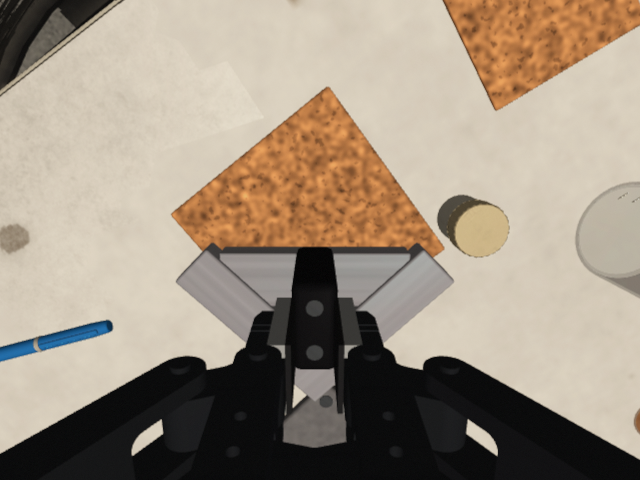

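View pics/t10a.png

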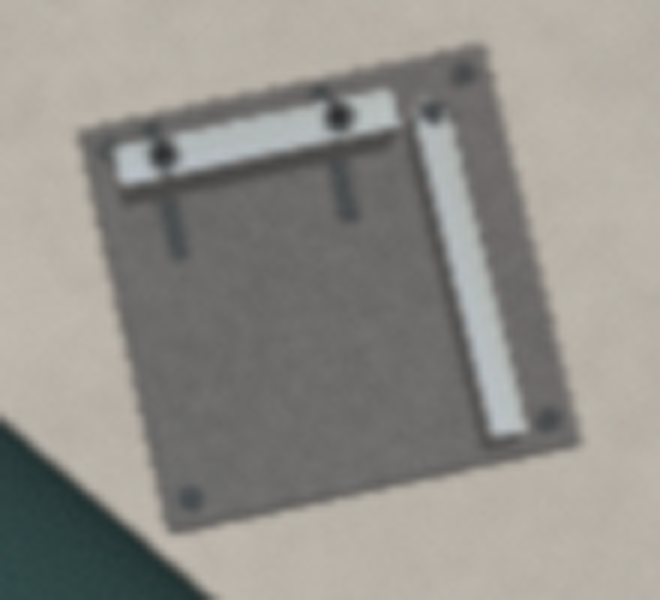

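arm_command(series=[[[0, -0.008, 0, 1, -0.2, -0.7, 0], [0, 0, 0, 1.5, 0, -0.1, 0], [0, 0, 0, 1.2, 0, -0.1, 0], [0, 0, 0, 0.8, 0, -0.1, 0], [0, 0, 0, 0, 0, 0, 0]]])

```text
time: 15.3
tool_pos: [0.3891, -0.2931, 0.0536]
tcp_rot: [0.447, 1.522, -0.45]
wrist_force: [-0.7, 0.6, -3.6]
width: 0.152
```

```bash
python3 - <<'E'
from h import *
from workcell import bot
plan(bot.read_state(),[.388,-.2925,.044],.2114+np.pi/4)
E
```

```text
t 15.3 pos [ 0.3891 -0.2931  0.0536] F [-0.6995  0.5539 -3.641 ] w 0.15230275759728915 
 shift cm [ 0.9562 -0.0119 -0.128 ] turn [0.0016 0.0027 0.0011] yaw_y 0.9984001184238281 
 world->tool rows (x+1cm),(y+1cm): [0.0017 0.5416 0.8406] [-0.0024  0.8406 -0.5416]
```

arm_command(series=[[[0, 0.003, 0, 0.4, 0, -0.05, 0], [0, 0, 0, 0.3, 0, 0, 0], [0, 0, 0, 0.12, 0, 0, 0], [0, 0, 0, 0.1, 0, 0, 0], [0, 0, 0, 0.1, 0, 0, 0]]])

```text
time: 15.8
tool_pos: [0.3897, -0.2936, 0.0441]
tcp_rot: [0.447, 1.524, -0.449]
wrist_force: [-4.6, 3.7, 10.5]
width: 0.149
```

```bash
python3 - <<'E'
from h import *
from workcell import bot
plan(bot.read_state(),[.388,-.2925,.044],.2114+np.pi/4)
E
```

```text
t 15.8 pos [ 0.3897 -0.2936  0.0441] F [-4.5513  3.714  10.4701] w 0.14949496739393914 
 shift cm [ 0.0071 -0.0015 -0.2051] turn [0.0018 0.0004 0.0012] yaw_y 0.9985631446615002 
 world->tool rows (x+1cm),(y+1cm): [-0.0003  0.5415  0.8407] [-0.0013  0.8407 -0.5415]
```

arm_command(series=[[[0, 0, 0, 0, 0, 0, 0], [0, 0, 0, 0, 0, 0, 0.5], [0, 0, 0, 0, 0, 0, 0.5], [0, 0, 0, 0, 0, 0, 0.5], [0, 0, 0, 0, 0, 0, 0.5]]])

```text
time: 16.3
tool_pos: [0.3918, -0.2953, 0.0462]
tcp_rot: [0.445, 1.518, -0.451]
wrist_force: [0.4, 0.9, -0.0]
width: 0.498
```

arm_command(series=[[[0, 0, 0, -0.5, 0, 0, 0.5], [0, 0, 0, -1, 0, 0, 0.5], [0, 0, 0, -2, 0, 0, 0.5], [0, 0, 0, -3, 0, 0, 0.5], [0, 0, 0, -3, 0, 0, 0.5], [0, 0, 0, -3, 0, 0, 0.5], [0, 0, 0, 0, 0, 0, 0.5]]])

```text
time: 17.0
tool_pos: [0.391, -0.2944, 0.1793]
tcp_rot: [0.445, 1.518, -0.451]
wrist_force: [0.6, -0.2, 0.4]
width: 0.495
```

```bash
python3 - <<'E'
from h import *
from workcell import bot
plan(bot.read_state(),[.388,-.2925,.044],.2114+np.pi/4)
for n in ["wrist","top"]:
    i=bot.camera_info(n);p,d=bot.read_camera(n);cv2.imwrite(f"pics/{n}11.png",p);np.savez(f"{n}11.npz",p=p,d=d,K=i["K"],E=i["extrinsics"])
E
```

```text
t 17.0 pos [ 0.391  -0.2944  0.1793] F [ 0.616  -0.1522  0.4405] w 0.49519423737367857 
 shift cm [13.5225  0.0266 -0.4431] turn [0.0018 0.0063 0.0019] yaw_y 0.998617713287945 
 world->tool rows (x+1cm),(y+1cm): [0.0042 0.5415 0.8407] [-0.005   0.8407 -0.5414]
```

View pics/wrist11.png

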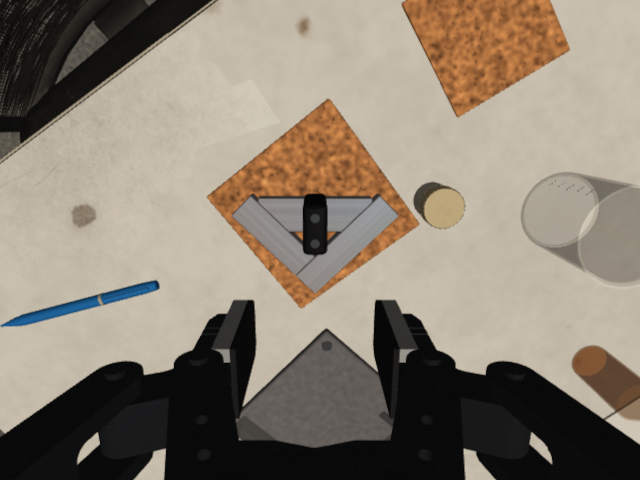

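View pics/top11.png

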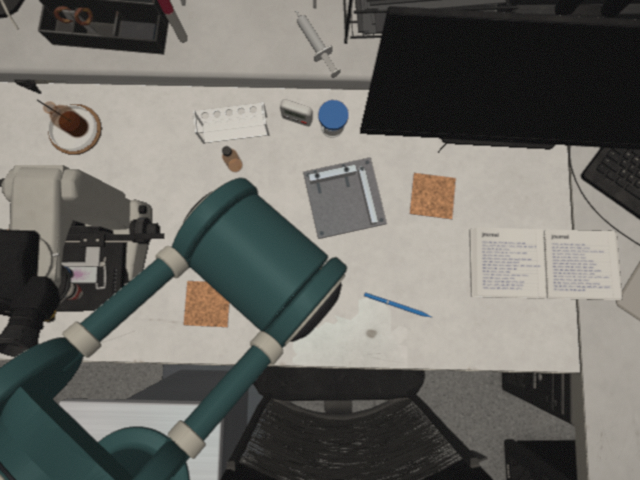

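```bash
python3 - <<'E'
from h import *
from workcell import bot
d=np.load("wrist11.npz");K,E=d["K"],d["E"]
pc=cast(K,E,[(328.5,99),(208,196),(302,307),(419,223)],.004).mean(0)
sf=fit([(.045,-.045),(-.045,-.045),(.045,.045)],cast(K,E,[(315.5,292),(233,212),(398.5,213)],.018))
print("pad",pc,"sq",sf,"dist",np.linalg.norm(pc[:2]-sf[1]))
t=np.load("top10.npz");K,E=t["K"],t["E"];za=lambda l:[(290+(x+.5)/6-.5,150+(y+.5)/6-.5) for x,y in l]
a=lambda l,h:(lambda P:np.arctan2(*(P[0]-P[1])[[1,0]]))(cast(K,E,za(l),h))
print("panel",a([(417,125),(488,438)],.038),a([(450,120),(526,432)],.038),"fence+90",a([(120,187),(400,130)],.038)-np.pi/2,"plate",a([(487,45),(580,443)],.008),a([(82,130),(170,532)],.008))
bot.finish_job()
E
```

```text
pad [ 0.3878 -0.292   0.004 ] sq (np.float64(0.2089750643671401), array([ 0.3879, -0.2907]), np.float64(0.0013090402418897695)) dist 0.0012798673148083422
panel 0.22687652946044132 0.24075268610780326 fence+90 0.22930051421879516 plate 0.22888759297747344 0.2359480143725771
the job is handed in; nothing more can be done
```

I seated the square flush in the jig corner, pressed it against both faces for about 2.5 s, laid it back on its pad and handed the job in at about 17 s. No verdict was given.

- **Seating:** the fence was felt about 5 mm beyond its middle setting. I slid the square along the fence and pushed the panel out until it stopped against both faces.
- **Pressing force:** the wrist readings were about 5–7.5 N toward the fence and 6–8 N toward the panel. These are wrist forces, and some of each reading may be friction with the plate, so the true force on each face was not measured directly.
- **Panel angle:** while the square was seated, the longer wrist-view line put the panel about 0.005 rad from true. A short segment at its foot differed by 0.02 rad. After I withdrew the square, the top view showed both panel edges within about 0.012 rad of the fence and plate edges.
- **Square on the pad:** it lies with its handle about 1 mm from the pad's centre, and the gripper is clear above it.
- **Other things:** the vial and pen look unmoved in the last top view. The arm hid the beaker and jar there. The last wrist view shows them standing upright, but I did not measure their positions against the start.
- **Disagreements:** the estimates of the jig's position differed by up to 3 mm between cameras, and the corner fits were off by up to about 2 mm. While pressing, the tool tilted up to 0.016 rad, and I straightened it afterwards.

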